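# Load soft jaws on the carrier and push it into the laser marking frame

## Robot

A 7-joint arm with a two-finger parallel gripper is mounted at the origin on the work surface. World frame = base frame: x ahead of the robot, y to its left, z up, the work surface at z = 0. Lengths are in m, angles in rad, forces in N, time in s.
With the tool pointing down it reaches from about 0.35 to 0.9 m from the base axis. Payload 8.1 kg.
Tool frame: the origin (TCP) lies at the very end of the fingers, on their centre line; the grasp point (between the pads) lies 19 mm behind it; z points along the fingers, y is the line along which they close (so a half turn about z gives the same grasp; the last joint's range is limited). The gripper opens to 92 mm and grips with 3 to 60 N. Pads are 19 mm wide; open, the fingers measure 130 mm over their backs; the gripper's body (75 mm by 190 mm) begins 47 mm behind the grasp point.
Start: joints at [-1.394, 0.434, 0.025, 1.573, -0.012, 1.134, -0.075], TCP at [0.173, 0.601, 0.227] pointing down, gripper open.
Joint ranges: [-2.62, 2.62], [-0.44, 2.09], [-1.27, 1.32], [0.08, 2.57], [-1.32, 4.46], [0.12, 2], [-2.74, 2.74]. Speed limits (rad/s): [2.22, 2.22, 3.01, 3.01, 3.14, 3.14, 3.14].

## Interface

Orientations are given as a rotation vector (axis times angle).
In Python, from cell import arm gives the robot as it stands.
- The arm moves only by the tool carry_out, never from a script. Its argument "commands" is a list of rows, each a list of 7 numbers: the opening, from 0 (shut) to 1 (fully open), then the shift along the tool's x, y, z each as a share of 0.025 m, from -1 to 1, then the turn, a rotation vector about the tool's x, y, z each as a share of 0.1 rad, from -1 to 1. A call has 1 to 8 rows; each row shifts and turns the commanded pose from where the row before left it, along the tool's axes as they then stand; what a row does not reach is not made up. A row lasts 1/10 s, in which the tool goes at most 50 mm and 8.59 degrees, less where a joint would pass 70% of its speed; a pose out of reach is approached as far as the arm can. A call with a number of a shift or a turn outside -1 to 1 is refused whole. A call with a gripper value outside its range is refused whole. The fingers move at their own pace and stop on an object; "squeeze" is the grip in N (left out, the last holds). Time passes only in rows, so rows that do not move let the fingers close. It gives the time, the measured TCP pose, the force, the opening and the grip force at its end, in the units of the state.
- arm.observe(): the state, without advancing time (a new reading comes with each control period).
- arm.get_image(name): name is "scene" or "top" or "wrist"; returns a dict with "pixels" (400x640x3 uint8, red, green, blue), "range_z" (400x640 float32, m along the optical axis (not along the pixel's ray), 0 where there is no reading), "mtx" (3x3 intrinsics, pixels), "R" (3x3) and "t" (3): a world point X has camera coordinates R X + t; the wrist camera has in their place "tool_from_camera" (4x4, takes a point from camera to tool coordinates, whose origin is the TCP and whose axes are the flange's). Camera axes: x right, y down, z forward; pixel columns grow to the right and rows downward; lengths in m; the calibration is good to about 2 mm. A picture is of the moment at which its call begins: read the wrist's pose just before it.
- arm.sign_off(): hands the job in; it is judged then, once.
The state is a dict: "clock": time; "joints": joint angles; "dq": joint speeds; "joint_efforts": joint torques, N m; "position": TCP position; "ee_rot": TCP orientation; "force": force on the tool from outside, world axes, zero at the start; "ft_torque": the same for the moment, N m; "width": opening from 0.0 (shut) to 1.0 (fully open); "gripper_force": force on a finger pad.
Only numpy, scipy, OpenCV 4.12 (cv2) and the standard library are available. Lean on these libraries where they do the work, as an engineer would, in place of code of your own. Each camera call takes 0.05 s, during which the arm holds its last target. There are 200 camera calls.

## Task

Stand every aluminium jaw that lies on the bench upright on one of its long thin edges on the black carrier plate. Only when all of them stand there, slide the loaded carrier along the bench, without lifting it, until it lies wholly inside the painted white marking frame, squarely, with all the jaws still standing on it; then press the ready button fully down and let go of it. Leave the bottle and the turned shafts alone.

Things in the scene. Friction and masses are not known exactly. Their poses are not given: they have to be found in the camera images.
- jaw1: aluminium soft jaw for a lathe chuck: a flat block 60 x 46 x 18 mm with two bolt holes (drawn only) through the broad face; 0.14 kg. Origin at its centre; x along the 60 mm length, y along the 46 mm width, z through the 18 mm thickness. It starts flat on the bench (centre at z 9 mm); stood on a long thin edge (60 x 18 mm) it is 46 mm tall. Three to five of the five jaws are present; all are alike
- jaw2: aluminium soft jaw for a lathe chuck: a flat block 60 x 46 x 18 mm with two bolt holes (drawn only) through the broad face; 0.14 kg. Origin at its centre; x along the 60 mm length, y along the 46 mm width, z through the 18 mm thickness. It starts flat on the bench (centre at z 9 mm); stood on a long thin edge (60 x 18 mm) it is 46 mm tall. Three to five of the five jaws are present; all are alike
- jaw3: aluminium soft jaw for a lathe chuck: a flat block 60 x 46 x 18 mm with two bolt holes (drawn only) through the broad face; 0.14 kg. Origin at its centre; x along the 60 mm length, y along the 46 mm width, z through the 18 mm thickness. It starts flat on the bench (centre at z 9 mm); stood on a long thin edge (60 x 18 mm) it is 46 mm tall. Three to five of the five jaws are present; all are alike
- jaw4: aluminium soft jaw for a lathe chuck: a flat block 60 x 46 x 18 mm with two bolt holes (drawn only) through the broad face; 0.14 kg. Origin at its centre; x along the 60 mm length, y along the 46 mm width, z through the 18 mm thickness. It starts flat on the bench (centre at z 9 mm); stood on a long thin edge (60 x 18 mm) it is 46 mm tall. Three to five of the five jaws are present; all are alike
- jaw5: aluminium soft jaw for a lathe chuck: a flat block 60 x 46 x 18 mm with two bolt holes (drawn only) through the broad face; 0.14 kg. Origin at its centre; x along the 60 mm length, y along the 46 mm width, z through the 18 mm thickness. It starts flat on the bench (centre at z 9 mm); stood on a long thin edge (60 x 18 mm) it is 46 mm tall. Three to five of the five jaws are present; all are alike
- carrier: loose black plastic carrier plate, a plain slab 180 (x) x 100 (y) x 20 (z) mm, 0.45 kg, lying on the bench; origin at the centre of its underside, top at z 20 mm. Up to five jaws stand on it side by side. It must be slid, never lifted
- frame: white rectangular outline painted flat on the bench (fixed, nothing to bump into), line 8 mm wide, inner opening 210 (x) x 130 (y) mm; origin at its centre, axes along its sides; the carrier's x axis goes along the frame's x axis, either way round
- ready_top (a point): centre of the top of the round white ready button (32 mm diameter) on a low grey housing fixed to the bench; pressed straight down
- ready (a joint): travel of the ready button in m: 0 up, 0.006 fully down; springs back, about 5 N
- shaft1: bystander: turned steel shaft 28 mm in diameter and 90 mm tall, standing; origin at the centre of its foot
- shaft2: bystander: a second turned steel shaft like shaft1
- bottle: bystander: water bottle, 62 mm in diameter and 200 mm tall; origin at the centre of its foot
Things that resemble listed ones, but are neither listed nor needed, are in the scene too. What is shaped like the part that bears ready_top but pink or red is not meant.

How it is judged:
By the outcome, as a careful person would: the job done as asked, in the order asked, and still so for the second after the job is handed in, with the robot touching nothing.
Of jaw1, jaw2, jaw3, jaw4, jaw5 only 3 to 5 are there at a start; the rules pass over those that are not, and their reading is None.
At some moment in a run one of jaw1, jaw2, jaw3, jaw4, jaw5, carrier may be knocked a few centimetres aside while the robot is not near it.
Once in a run the grip may slacken for a moment while it holds something.
It also fails if it takes over 210 s, if anything falls off the work surface, if the arm or the gripper's body presses on something with over 40 N, if the wrist force passes 120 N, or if a joint passes its speed limit or range.

## Working session

There is one attempt and no reset: what is moved stays moved. The work goes in short steps, Python scripts to look and compute and a tool call to move; the robot and the scene stay as the last step left them, time stands still between calls to the robot, and variables do not carry over. Pictures are saved under pics/ and viewed, at most 14 in all, crops included, and the job is handed in when it is done.

Besides the shell and the picture viewer there is one more tool, called after "Emit:" as name(argument=value, ...), one argument or row to a line, values as JSON. carry_out: Moves the arm, as the interface text tells. Shift numbers are shares of 0.025 m and turn numbers shares of 0.1 rad, none past 1 either way. Its arguments: {"type":"object","properties":{"commands":{"type":"array"},"squeeze":{"type":"number"}},"required":["commands"]}

```bash
ls; mkdir -p pics; cat > h.py <<'E'
import numpy as np, cv2
from cell import arm
from scipy.spatial.transform import Rotation as Ro
def snap(name,fn=None):
    im=arm.get_image(name)
    if fn: cv2.imwrite('pics/'+fn,im['pixels'][:,:,::-1])
    return im
def ray(im,px,z):
    px=np.atleast_2d(np.array(px,float))
    d=np.c_[px,np.ones(len(px))]@np.linalg.inv(im['mtx']).T
    R,t=im['R'],im['t']; c=-R.T@t; d=d@R
    return c+d*((z-c[2])/d[:,2])[:,None]
E
python3 - <<'E'
from h import *
s=arm.observe(); print(s)
for n in('top','scene'):
    im=snap(n,n+'0.png'); print(n,im['mtx'],im['R'],im['t'])
E
```

```text
pics
{'clock': 0.0, 'joints': array([-1.39362889,  0.43522084,  0.02498317,  1.57413596, -0.01157953,
        1.1339924 , -0.07509482]), 'dq': array([ 2.28344248e-03,  3.41400900e-04,  4.53742264e-04,  1.69880238e-05,
       -8.75523272e-04, -1.33762003e-03,  6.49067060e-04]), 'joint_efforts': array([-2.38818866e-04, -6.67839217e+01,  9.84774157e-01, -3.14458930e+01,
       -6.05416973e-02,  4.31423611e-02,  1.70857606e-04]), 'position': array([0.17250512, 0.60016939, 0.2259314 ]), 'ee_rot': array([-4.38119905e-01, -3.11083487e+00,  2.53043222e-03]), 'force': array([-0.6811338 , -0.08545392,  0.05257445]), 'ft_torque': array([ 0.01901804, -0.02612664, -0.00384898]), 'gripper_force': 0.0, 'width': 0.9993708078702457}
top [[395.72132133   0.         323.77249949]
 [  0.         395.72132133 196.12101651]
 [  0.           0.           1.        ]] [[-0.00497813 -0.99938555 -0.03469483]
 [-0.98631623  0.01062459 -0.16452174]
 [ 0.16478927  0.03340106 -0.98576309]] [-0.00706481  0.62258738  0.90975703]
scene [[494.84671025   0.         333.98816318]
 [  0.         494.84671025 197.65435652]
 [  0.           0.           1.        ]] [[-0.48700157  0.87325654 -0.01588974]
 [ 0.69368731  0.37567638 -0.61454469]
 [-0.53068577 -0.31030674 -0.78872197]] [ 0.33764731 -0.40356749  1.73958956]
```

View pics/top0.png

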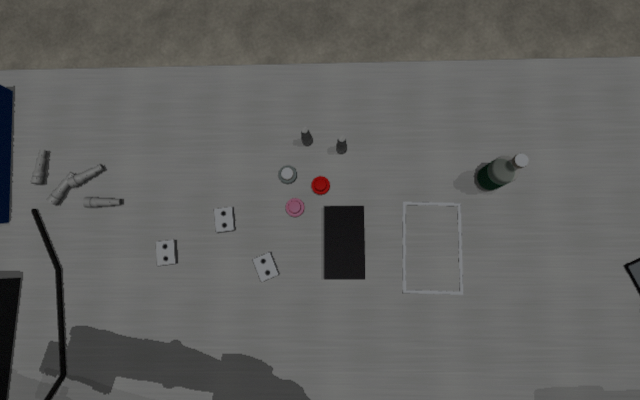

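View pics/scene0.png

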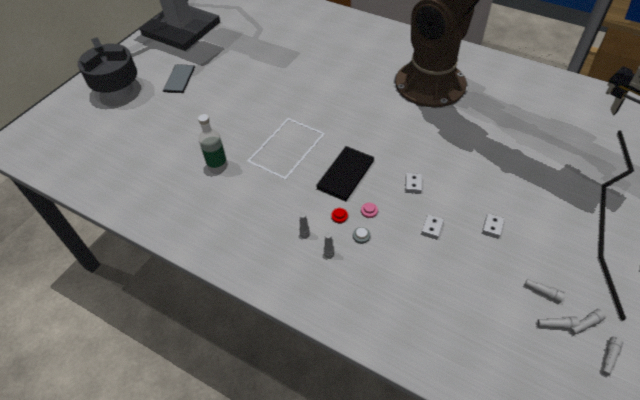

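Top view: three jaws at (225,219), (166,252) and (265,266); carrier at (344,242); frame at (433,248); bottle at (495,173); shafts at (307,138) and (342,146). There are three button candidates: white on grey (288,174), red (320,185) and pink (295,207). The white one fits the description. I'll measure everything and make a crop to confirm.

```bash
cat >> h.py <<'E'
def rect(mask,im,z,amin=80,amax=1e5):
    out=[]
    cs,_=cv2.findContours(mask.astype(np.uint8),cv2.RETR_EXTERNAL,cv2.CHAIN_APPROX_NONE)
    for c in cs:
        if not amin<cv2.contourArea(c)<amax: continue
        w=ray(im,c[:,0,:],z)[:,:2]
        (cx,cy),(a,b),th=cv2.minAreaRect((w*1000).astype(np.float32))
        if b>a: a,b,th=b,a,th+90
        out.append((np.round([cx,cy],1),np.round([a,b],1),round((th+90)%180-90,1),c[:,0].mean(0).round()))
    return out
def scan(im):
    p=im['pixels'].astype(int); g=p.mean(2); sat=p.max(2)-p.min(2)
    return g,sat
E
python3 - <<'E'
from h import *
im=snap('top'); g,sat=scan(im)
print(im['range_z'][242,344], g[219,219],g[240,225],g[242,344],g[174,288],g[174,280],g[248,403],g[248,433])
big=cv2.resize(im['pixels'][120:300,140:480],None,fx=2.3,fy=2.3,interpolation=cv2.INTER_CUBIC)
cv2.imwrite('pics/crop1.png',big[:,:,::-1])
d=im['range_z']; 
v,u=np.mgrid[:400,:640]; K=im['mtx']
pc=np.stack([(u-K[0,2])/K[0,0]*d,(v-K[1,2])/K[1,1]*d,d],-1); W=(pc-im['t'])@im['R']
print(W[219,225],W[242,344],W[174,288],W[248,433])
roi=np.zeros_like(g,bool); roi[195:300,130:480]=1
print('jaw', rect((g>150)&roi&(sat<25),im,.018))
print('car', rect((g<45)&roi,im,.02))
print('jawh', rect((W[:,:,2]>.01)&(d>0)&roi,im,.018))
E
```

```text
0.9710336 124.66666666666667 106.66666666666667 22.333333333333332 125.0 76.66666666666667 116.0 108.66666666666667
[0.57239205 0.23750359 0.01897806] [ 0.5128447  -0.06003678  0.02153607] [0.68485279 0.07929076 0.02395443] [ 4.97637351e-01 -2.80973687e-01 -4.29026140e-04]
jaw []
car [(array([514.3, -60. ]), array([176.3,  98.2]), -0.3, array([344., 242.]))]
jawh [(array([453.8, 134.3]), array([60. , 46.8]), 22.1, array([265., 267.])), (array([490.2, 384. ]), array([60.3, 49.5]), 6.2, array([166., 253.])), (array([571.3, 241. ]), array([60.9, 47.8]), 7.1, array([224., 220.])), (array([513.2, -59.9]), array([179.1,  98.2]), -0.3, array([344., 243.])), (array([600.3,  63.6]), array([45.6, 44.8]), 26.4, array([295., 208.]))]
```

View pics/crop1.png

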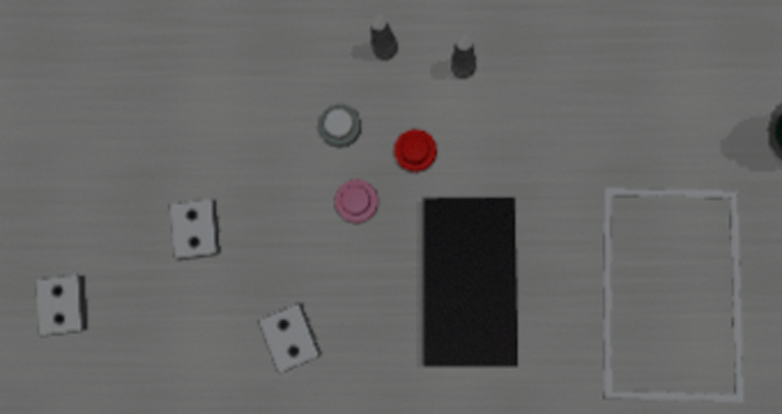

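The crop confirms the white button on a grey housing at top-image (288,174). The red and pink ones are decoys. Next is the frame, plus finer jaw angles.

```bash
cat >> h.py <<'E'
def cloud(im):
    d=im['range_z']; v,u=np.mgrid[:400,:640]; K=im['mtx']
    pc=np.stack([(u-K[0,2])/K[0,0]*d,(v-K[1,2])/K[1,1]*d,d],-1)
    if 'R' in im: W=(pc-im['t'])@im['R']
    else:
        s=arm.observe(); T=im['tool_from_camera']; W=(pc@T[:3,:3].T+T[:3,3])@Ro.from_rotvec(s['ee_rot']).as_matrix().T+s['position']
    W[d==0]=np.nan; return W
E
python3 - <<'E'
from h import *
im=snap('top'); g,sat=scan(im); W=cloud(im)
bg=cv2.medianBlur(im['pixels'],31).astype(int).mean(2)
roi=np.zeros_like(g,bool); roi[190:305,390:475]=1
m=(g-bg>6)&roi
print('frame',rect(cv2.morphologyEx(m.astype(np.uint8),cv2.MORPH_CLOSE,np.ones((3,3))),im,0,300))
roi[:]=0; roi[195:300,130:320]=1
print('jaw',rect((g-bg>5)&roi&(sat<20),im,.018))
roi[:]=0; roi[150:200,265:300]=1
print('btn',rect((W[:,:,2]>.012)&roi,im,.015,40), rect((g>112)&roi&(sat<20),im,.024,20), np.nanmax(W[:,:,2][roi]))
s=arm.observe(); print(Ro.from_rotvec(s['ee_rot']).as_matrix().round(3))
im=snap('wrist'); print(im['tool_from_camera'].round(3))
E
```

```text
frame [(array([ 501.1, -278.1]), array([227. , 147.2]), -2.1, array([432., 248.]))]
jaw [(array([455., 135.]), array([60.4, 44.2]), 22.6, array([265., 266.])), (array([492.3, 386.6]), array([58.6, 44.7]), 7.2, array([165., 252.])), (array([574.1, 242.5]), array([58.7, 44.7]), 7.1, array([223., 218.]))]
btn [(array([686.5,  82.5]), array([42.8, 42.4]), 50.8, array([287., 174.]))] [(array([688.1,  82.5]), array([27.6, 25.1]), 44.5, array([287., 173.]))] 0.027985449828371953
[[-0.961  0.276 -0.   ]
 [ 0.276  0.961 -0.001]
 [-0.    -0.001 -1.   ]]
[[-0.    -0.962 -0.273  0.074]
 [ 1.     0.    -0.001 -0.   ]
 [ 0.001 -0.273  0.962 -0.157]
 [ 0.     0.     0.     1.   ]]
```

```bash
cat >> h.py <<'E'
def go(pos=None,ytheta=None,tilt=None,pt=True):
    """print tool-axis shift (units of 25mm) and turn (units of .1rad) to reach pose; tool y at ytheta deg, tilt deg about tool y"""
    s=arm.observe(); R=Ro.from_rotvec(s['ee_rot']).as_matrix(); p=s['position']
    y=R[:,1]; print('clk',round(s['clock'],1),'p',p.round(4),'yaw',np.degrees(np.arctan2(y[1],y[0])).round(2),'tilt',np.degrees(np.arctan2(R[0,2]*-y[1]+R[1,2]*y[0],-R[2,2])).round(2),'j',s['joints'].round(2),'w',round(s['width'],3),'F',s['force'].round(1))
    if pos is not None: print(' shift(now axes)',(R.T@(np.array(pos)-p)/.025).round(2))
    if ytheta is not None:
        t=np.radians(ytheta); Y=np.array([np.cos(t),np.sin(t),0]); Z0=np.array([0,0,-1.]); X=np.cross(Y,Z0)
        T=np.c_[X,Y,Z0]@Ro.from_euler('y',tilt or 0,degrees=True).as_matrix()
        print(' turn(tool)',(Ro.from_matrix(R.T@T).as_rotvec()/.1).round(2))
        if pos is not None: print(' shift(goal axes)',(T.T@(np.array(pos)-p)/.025).round(2))
E
python3 - <<'E'
from h import *
go([.5735,.242,.15],7)
E
```

```text
clk 0.2 p [0.1726 0.6005 0.2264] yaw 73.96 tilt -0.01 j [-1.39  0.43  0.03  1.57 -0.01  1.13 -0.08] w 1.001 F [-0.1 -0.8  0.2]
 shift(now axes) [-19.37  -9.35   3.06]
 turn(tool) [-1.000e-02  0.000e+00  1.169e+01]
 shift(goal axes) [-16.19  14.17   3.06]
```

Emit:
carry_out(
  commands=[
    [1, 0, 0, 0, 0, 0, 0.97],
    [1, 0, 0, 0, 0, 0, 0.97],
    [1, 0, 0, 0, 0, 0, 0.97],
    [1, 0, 0, 0, 0, 0, 0.97],
    [1, 0, 0, 0, 0, 0, 0.97],
    [1, 0, 0, 0, 0, 0, 0.97],
  ],
)

```text
clock: 0.85
position: [0.1726, 0.6006, 0.2266]
ee_rot: [1.318, 2.852, -0.0]
force: [1.2, 0.1, -0.3]
width: 1.001
gripper_force: 0.0
```

Emit:
carry_out(
  commands=[
    [1, 0, 0, 0, 0, 0, 0.97],
    [1, 0, 0, 0, 0, 0, 0.97],
    [1, 0, 0, 0, 0, 0, 0.97],
    [1, 0, 0, 0, 0, 0, 0.97],
    [1, 0, 0, 0, 0, 0, 0.97],
    [1, 0, 0, 0, 0, 0, 0.97],
  ],
)

```text
clock: 1.45
position: [0.1725, 0.6006, 0.2266]
ee_rot: [2.081, 2.354, -0.0]
force: [0.0, -0.6, -0.4]
width: 1.0
gripper_force: 0.0
```

```bash
python3 - <<'E'
from h import *
go([.5735,.242,.15],7)
E
```

```text
clk 1.4 p [0.1725 0.6006 0.2266] yaw 7.05 tilt -0.01 j [-1.57  0.44  0.29  1.59 -0.13  1.13 -1.13] w 1.0 F [ 0.  -0.6 -0.4]
 shift(now axes) [-16.2   14.16   3.07]
 turn(tool) [-0.    0.    0.01]
 shift(goal axes) [-16.19  14.17   3.06]
```

Emit:
carry_out(
  commands=[
    [1, -0.95, 0.83, 0.06, 0, 0, 0],
    [1, -0.95, 0.83, 0.06, 0, 0, 0],
    [1, -0.95, 0.83, 0.06, 0, 0, 0],
    [1, -0.95, 0.83, 0.06, 0, 0, 0],
    [1, -0.95, 0.83, 0.06, 0, 0, 0],
    [1, -0.95, 0.83, 0.06, 0, 0, 0],
    [1, -0.95, 0.83, 0.06, 0, 0, 0],
    [1, -0.95, 0.83, 0.06, 0, 0, 0],
  ],
)

```text
clock: 2.25
position: [0.3621, 0.4323, 0.2147]
ee_rot: [-2.076, -2.358, -0.0]
force: [-0.2, -0.3, 0.4]
width: 1.002
gripper_force: 0.0
```

Emit:
carry_out(
  commands=[
    [1, -0.95, 0.83, 0.06, 0, 0, 0],
    [1, -0.95, 0.83, 0.06, 0, 0, 0],
    [1, -0.95, 0.83, 0.06, 0, 0, 0],
    [1, -0.95, 0.83, 0.06, 0, 0, 0],
    [1, -0.95, 0.83, 0.06, 0, 0, 0],
    [1, -0.95, 0.83, 0.06, 0, 0, 0],
    [1, -0.95, 0.83, 0.06, 0, 0, 0],
    [1, -0.95, 0.83, 0.06, 0, 0, 0],
  ],
)

```text
clock: 3.05
position: [0.5508, 0.2649, 0.2026]
ee_rot: [-2.076, -2.358, 0.0]
force: [0.8, -0.8, -0.1]
width: 1.0
gripper_force: 0.0
```

Emit:
carry_out(
  commands=[
    [1, -0.95, 0.89, 0.06, 0, 0.87, 0],
    [1, 0, 0, 0, 0, 0.87, 0],
    [1, 0, 0, 0, 0, 0.87, 0],
    [1, 0, 0, 0, 0, 0.87, 0],
    [1, 0, 0, 0, 0, 0.87, 0],
    [1, 0, 0, 0, 0, 0.87, 0],
    [1, 0, 0, 0, 0, 0.87, 0],
    [1, 0, 0, 0, 0, 0.87, 0],
  ],
)

```text
clock: 3.85
position: [0.5755, 0.2447, 0.2017]
ee_rot: [-1.685, -1.913, -0.616]
force: [-0.1, 0.7, -0.4]
width: 0.997
gripper_force: 0.0
```

```bash
python3 - <<'E'
from h import *
go([.5735,.242,.18],7,45)
E
```

```text
clk 3.9 p [0.5755 0.2447 0.2017] yaw 7.23 tilt 40.08 j [-0.2   0.51  0.14  1.76 -0.88  1.12  0.56] w 0.997 F [-0.1  0.7 -0.4]
 shift(now axes) [-0.63 -0.1   0.6 ]
 turn(tool) [-0.02  0.86  0.04]
 shift(goal axes) [-0.68 -0.09  0.54]
```

Emit:
carry_out(
  commands=[
    [1, 0, 0, 0, 0, -0.95, 0],
    [1, 0, 0, 0, 0, -0.95, 0],
    [1, 0, 0, 0, 0, -0.95, 0],
    [1, 0, 0, 0, 0, -0.95, 0],
    [1, 0, 0, 0, 0, -0.95, 0],
    [1, 0, 0, 0, 0, -0.95, 0],
    [1, 0, 0, 0, 0, -0.95, 0],
    [1, 0, 0, 0, 0, -0.95, 0],
  ],
)

```text
clock: 4.65
position: [0.5754, 0.2452, 0.2019]
ee_rot: [2.042, 2.318, -0.067]
force: [0.4, 0.1, -1.1]
width: 1.0
gripper_force: 0.0
```

Emit:
carry_out(
  commands=[
    [1, 0, 0, 0, 0, -0.95, 0],
    [1, 0, 0, 0, 0, -0.95, 0],
    [1, 0, 0, 0, 0, -0.95, 0],
    [1, 0, 0, 0, 0, -0.95, 0],
    [1, 0, 0, 0, 0, -0.95, 0],
    [1, 0, 0, 0, 0, -0.95, 0],
    [1, 0, 0, 0, 0, -0.95, 0],
    [1, 0, 0, 0, 0, -0.95, 0],
  ],
)

```text
clock: 5.45
position: [0.5751, 0.2459, 0.2013]
ee_rot: [1.604, 1.823, -0.703]
force: [-0.2, -0.3, 0.4]
width: 0.999
gripper_force: 0.0
```

```bash
python3 - <<'E'
from h import *
go([.5735,.242,.10],7,-40)
im=snap('wrist','w1.png')
im=snap('top'); W=cloud(im); m=(W[:,:,2]>.01)&(W[:,:,2]<.03); m[:195]=0;m[300:]=0;m[:,:130]=0;m[:,480:]=0
print(rect(m,im,.018,150))
E
```

```text
clk 5.5 p [0.5751 0.2459 0.2013] yaw 7.33 tilt -47.39 j [-1.16  0.82  0.61  1.41  0.28  1.45 -0.59] w 0.999 F [-0.2 -0.3  0.4]
 shift(now axes) [ 2.88 -0.09  2.85]
 turn(tool) [0.04 1.29 0.04]
 shift(goal axes) [ 2.49 -0.08  3.2 ]
[(array([453.9, 134.2]), array([59.7, 47.3]), 22.6, array([265., 267.])), (array([485.7, 383.6]), array([51.2, 49.5]), 6.5, array([168., 256.])), (array([571.4, 241.1]), array([60.7, 47.6]), 7.1, array([224., 220.])), (array([513.2, -59.9]), array([179.1,  98.2]), -0.3, array([344., 243.])), (array([600.5,  63.9]), array([46.1, 44.3]), -26.4, array([294., 207.]))]
```

```bash
python3 - <<'E'
from h import *
go([.574,.238,.030],7.1,-45)
E
```

```text
clk 5.5 p [0.5733 0.2482 0.1977] yaw 7.57 tilt -47.39 j [-1.17  0.83  0.61  1.41  0.27  1.45 -0.59] w 1.002 F [ 0.1  1.1 -1.1]
 shift(now axes) [4.66 0.01 4.84]
 turn(tool) [0.03 0.42 0.09]
 shift(goal axes) [ 4.46 -0.02  5.03]
```

Emit:
carry_out(
  commands=[
    [1, 0.8, 0, 0.85, 0, 0.42, 0.09],
    [1, 0.8, 0, 0.85, 0, 0, 0],
    [1, 0.8, 0, 0.85, 0, 0, 0],
    [1, 0.8, 0, 0.85, 0, 0, 0],
    [1, 0.8, 0, 0.85, 0, 0, 0],
    [1, 0.5, 0, 0.7, 0, 0, 0],
    [1, 0, 0, 0, 0, 0, 0],
  ],
)

```text
clock: 6.25
position: [0.5761, 0.2349, 0.0324]
ee_rot: [1.642, 1.847, -0.673]
force: [0.5, -0.8, -0.1]
width: 0.998
gripper_force: 0.0
```

```bash
python3 - <<'E'
from h import *
im=snap('wrist','w1.png')
go([.574,.238,.009],7.1,-45)
E
```

```text
clk 6.3 p [0.577  0.2355 0.0342] yaw 6.82 tilt -44.77 j [-1.12  0.99  0.55  1.51  0.2   1.19 -0.69] w 1.0 F [0.7 0.6 1. ]
 shift(now axes) [ 0.79 -0.11  0.64]
 turn(tool) [ 0.01 -0.04 -0.07]
 shift(goal axes) [ 0.79 -0.11  0.63]
```

View pics/w1.png

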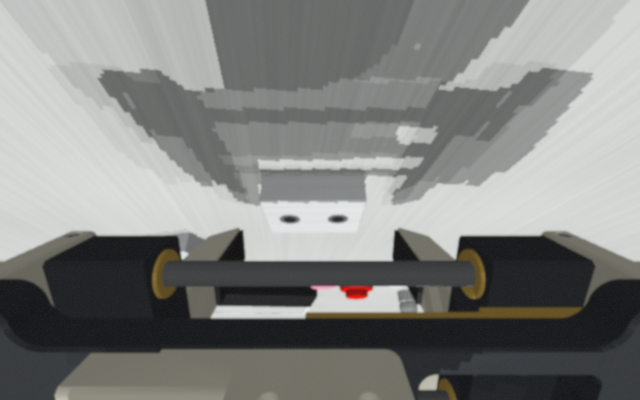

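Wrist view: jaw C sits centred between the fingers at about (315,205), with its long axis along the closing line. I'll descend and grip.

Emit:
carry_out(
  commands=[
    [1, 0.4, -0.05, 0.32, 0, 0, 0],
    [1, 0.39, -0.05, 0.32, 0, 0, 0],
    [1, 0, 0, 0, 0, 0, 0],
  ],
  squeeze=40,
)

```text
clock: 6.6
position: [0.574, 0.2396, 0.0078]
ee_rot: [1.64, 1.848, -0.669]
force: [0.1, -0.5, 0.2]
width: 1.005
gripper_force: 0.2
```

```bash
python3 - <<'E'
from h import *
go([.574,.238,.009],7.1,-45)
E
```

```text
clk 6.6 p [0.574  0.2396 0.0078] yaw 6.97 tilt -44.78 j [-1.12  1.02  0.54  1.51  0.2   1.16 -0.71] w 1.005 F [ 0.1 -0.5  0.2]
 shift(now axes) [-0.08 -0.01  0.01]
 turn(tool) [ 0.03 -0.04 -0.06]
 shift(goal axes) [-0.08 -0.01  0.01]
```

Emit:
carry_out(
  commands=[
    [0.3, 0, 0, 0, 0, 0, 0],
    [0.3, 0, 0, 0, 0, 0, 0],
    [0.3, 0, 0, 0, 0, 0, 0],
    [0.3, 0, 0, 0, 0, 0, 0],
    [0.3, 0, 0, 0, 0, 0, 0],
    [0.3, 0, 0, 0, 0, 0, 0],
  ],
)

```text
clock: 7.2
position: [0.5743, 0.239, 0.0091]
ee_rot: [1.641, 1.846, -0.669]
force: [-2.2, 0.5, 1.8]
width: 0.652
gripper_force: 40.0
```

Emit:
carry_out(
  commands=[
    [0.3, -0.4, 0, -0.4, 0, 0, 0],
    [0.3, -0.6, 0, -0.6, 0, 0, 0],
    [0.3, -0.6, 0, -0.6, 0, 0, 0],
    [0.3, -0.6, 0, -0.6, 0, 0, 0],
    [0.3, -0.6, 0, -0.6, 0, 0, 0],
    [0.3, 0, 0, 0, 0, 0, 0],
  ],
)

```text
clock: 7.8
position: [0.5755, 0.2392, 0.1121]
ee_rot: [1.643, 1.845, -0.662]
force: [0.9, 0.6, -1.0]
width: 0.651
gripper_force: 40.0
```

```bash
python3 - <<'E'
from h import *
print(arm.observe()['gripper_force'])
im=snap('scene'); big=cv2.resize(im['pixels'][80:280,300:620],None,fx=2.3,fy=2.3); cv2.imwrite('pics/s1.png',big[:,:,::-1])
go([.513,-.028,.12],0,45)
E
```

```text
39.99550759792328
clk 7.8 p [0.5746 0.2391 0.1101] yaw 6.91 tilt -44.67 j [-1.14  0.89  0.58  1.49  0.23  1.28 -0.65] w 0.651 F [-0.3 -0.5 -1.4]
 shift(now axes) [-7.64 -3.73  6.94]
 turn(tool) [ 0.1  15.62  1.34]
 shift(goal axes) [-7.27 -2.47 -7.84]
```

View pics/s1.png

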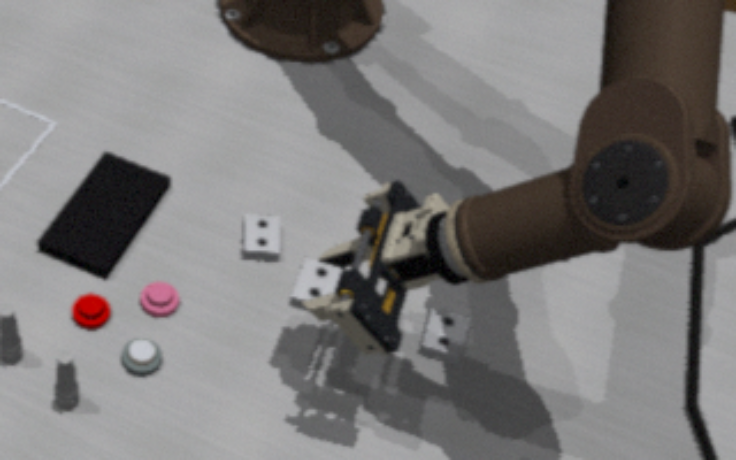

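Emit:
carry_out(
  commands=[
    [0.3, 0, 0, 0, 0, 0.92, 0.08],
    [0.3, 0, 0, 0, 0, 0.92, 0.08],
    [0.3, 0, 0, 0, 0, 0.92, 0.08],
    [0.3, 0, 0, 0, 0, 0.92, 0.08],
    [0.3, 0, 0, 0, 0, 0.92, 0.08],
    [0.3, 0, 0, 0, 0, 0.92, 0.08],
    [0.3, 0, 0, 0, 0, 0.92, 0.08],
    [0.3, 0, 0, 0, 0, 0.92, 0.08],
  ],
)

```text
clock: 8.65
position: [0.5734, 0.2385, 0.1077]
ee_rot: [2.115, 2.252, -0.009]
force: [-0.2, -1.0, -2.2]
width: 0.649
gripper_force: 40.0
```

Emit:
carry_out(
  commands=[
    [0.3, 0, 0, 0, 0, 0.92, 0.08],
    [0.3, 0, 0, 0, 0, 0.92, 0.08],
    [0.3, 0, 0, 0, 0, 0.92, 0.08],
    [0.3, 0, 0, 0, 0, 0.92, 0.08],
    [0.3, 0, 0, 0, 0, 0.92, 0.08],
    [0.3, 0, 0, 0, 0, 0.92, 0.08],
    [0.3, 0, 0, 0, 0, 0.92, 0.08],
    [0.3, 0, 0, 0, 0, 0.92, 0.08],
  ],
)

```text
clock: 9.45
position: [0.5737, 0.238, 0.1077]
ee_rot: [-1.815, -1.828, -0.671]
force: [0.1, -1.1, -2.1]
width: 0.647
gripper_force: 40.0
```

Emit:
carry_out(
  commands=[
    [0.3, -0.4, -0.2, -0.5, 0, 0.92, 0.08],
    [0.3, -0.73, -0.25, -0.8, 0, 0, 0],
    [0.3, -0.73, -0.25, -0.8, 0, 0, 0],
    [0.3, -0.73, -0.25, -0.8, 0, 0, 0],
    [0.3, -0.73, -0.25, -0.8, 0, 0, 0],
    [0.3, -0.73, -0.25, -0.8, 0, 0, 0],
    [0.3, -0.73, -0.25, -0.8, 0, 0, 0],
    [0.3, -0.73, -0.25, -0.8, 0, 0, 0],
  ],
)

```text
clock: 10.25
position: [0.5237, 0.0325, 0.1189]
ee_rot: [-1.762, -1.762, -0.734]
force: [1.1, -0.2, -1.6]
width: 0.652
gripper_force: 40.0
```

Emit:
carry_out(
  commands=[
    [0.3, -0.73, -0.25, -0.8, 0, 0, 0],
    [0.3, -0.73, -0.25, -0.8, 0, 0, 0],
    [0.3, 0, 0, 0, 0, 0, 0],
  ],
)

```text
clock: 10.55
position: [0.5115, -0.0253, 0.1206]
ee_rot: [-1.77, -1.76, -0.734]
force: [-0.2, -0.1, -1.6]
width: 0.648
gripper_force: 40.0
```

```bash
python3 - <<'E'
from h import *
print(arm.observe()['gripper_force'])
go([.513,-.028,.06],0,45)
E
```

```text
39.997966289520264
clk 10.6 p [ 0.5115 -0.0253  0.1206] yaw -0.44 tilt 44.78 j [ 0.48  0.62 -0.08  1.87 -0.75  1.13  0.9 ] w 0.648 F [-0.2 -0.1 -1.6]
 shift(now axes) [-1.78  0.05  1.65]
 turn(tool) [ 0.09  0.04 -0.02]
 shift(goal axes) [-1.79  0.06  1.64]
```

```bash
python3 - <<'E'
from h import *
s=arm.observe()['position']
for n in('scene','top'):
    im=snap(n); W=cloud(im); g,_=scan(im)
    m=(abs(W[:,:,0]-s[0])<.026)&(abs(W[:,:,1]-s[1])<.04)&(W[:,:,2]>.06)
    P=(W[m]-s)*1000; print(n,len(P)); 
    # profile in y,z
    for lo in range(-30,40,5):
        q=P[(P[:,1]>=lo)&(P[:,1]<lo+5)]
        if len(q): print(lo,len(q),q[:,2].min().round(),np.median(q[:,2]).round(),q[:,2].max().round())
im=snap('top'); W=cloud(im); m=(W[:,:,2]>.012)&(W[:,:,2]<.03); m[:195]=0;m[300:]=0;m[:,300:]=m[:,300:];m[:,480:]=0;m[:,:130]=0
print(rect(m,im,.02,150))
E
```

```text
scene 219
-30 1 27.0 27.0 27.0
-25 1 25.0 25.0 25.0
-15 2 22.0 22.0 22.0
-10 21 20.0 24.0 27.0
-5 30 22.0 24.0 29.0
0 19 20.0 25.0 27.0
5 104 -22.0 6.0 29.0
top 326
-30 18 75.0 78.0 80.0
-5 74 9.0 24.0 28.0
0 50 22.0 25.0 29.0
5 49 22.0 25.0 29.0
10 50 21.0 25.0 30.0
[(array([449.1, -31.2]), array([50.3, 41.3]), -0.3, array([331., 270.])), (array([453.8, 134.1]), array([59.7, 46.5]), 22.4, array([265., 267.])), (array([490.1, 383.3]), array([59.8, 49.6]), 7.7, array([165., 253.])), (array([518.1, -40.5]), array([63.7, 24.7]), -0.5, array([336., 240.])), (array([582.6, -32.5]), array([42.4, 40.1]), 89.7, array([331., 212.])), (array([600.3,  64.1]), array([44.3, 43.6]), 26.3, array([294., 208.]))]
```

Emit:
carry_out(
  commands=[
    [0.3, -0.5, 0.02, 0.45, 0, 0, 0],
    [0.3, -0.5, 0.02, 0.45, 0, 0, 0],
    [0.3, -0.5, 0.02, 0.45, 0, 0, 0],
    [0.3, -0.35, 0, 0.35, 0, 0, 0],
    [0.3, -0.25, 0, 0.25, 0, 0, 0],
    [0.3, 0, 0, 0, 0, 0, 0],
    [0.3, 0, 0, 0, 0, 0, 0],
  ],
)

```text
clock: 11.4
position: [0.5141, -0.0229, 0.0504]
ee_rot: [-1.761, -1.763, -0.736]
force: [-0.2, -0.3, -1.2]
width: 0.646
gripper_force: 40.0
```

```bash
python3 - <<'E'
from h import *
print(arm.observe()['gripper_force'])
go([.513,-.028,.0415],0,45)
E
```

```text
39.998350739479065
clk 11.4 p [ 0.5141 -0.0229  0.0504] yaw -0.1 tilt 45.0 j [ 0.48  0.74 -0.1   1.89 -0.78  1.03  0.99] w 0.646 F [-0.2 -0.3 -1.2]
 shift(now axes) [-0.4  -0.05  0.11]
 turn(tool) [0.06 0.   0.03]
 shift(goal axes) [-0.4  -0.04  0.11]
```

Emit:
carry_out(
  commands=[
    [0.3, -0.2, 0, 0.05, 0, 0, 0],
    [0.3, -0.1, 0, 0.0, 0, 0, 0],
    [0.3, -0.06, 0, 0.02, 0, 0, 0],
    [0.3, 0, 0, 0, 0, 0, 0],
    [0.3, 0, 0, 0, 0, 0, 0],
  ],
)

```text
clock: 11.9
position: [0.5141, -0.0282, 0.0429]
ee_rot: [-1.762, -1.763, -0.736]
force: [-0.2, -0.3, -1.2]
width: 0.65
gripper_force: 40.0
```

```bash
python3 - <<'E'
from h import *
go([.513,-.028,.0405],0,45)
E
```

```text
clk 11.9 p [ 0.5141 -0.0282  0.0429] yaw -0.11 tilt 44.97 j [ 0.49  0.75 -0.1   1.88 -0.78  1.03  1.  ] w 0.65 F [-0.2 -0.3 -1.2]
 shift(now axes) [-0.06 -0.04  0.07]
 turn(tool) [0.06 0.   0.03]
 shift(goal axes) [-0.06 -0.04  0.07]
```

Emit:
carry_out(
  commands=[
    [0.3, -0.03, 0, 0.03, 0, 0, 0],
    [0.3, 0, 0, 0, 0, 0, 0],
    [0.3, 0, 0, 0, 0, 0, 0],
  ],
)

```text
clock: 12.2
position: [0.5142, -0.0282, 0.0419]
ee_rot: [-1.762, -1.763, -0.736]
force: [0.1, -0.1, 0.5]
width: 0.651
gripper_force: 40.0
```

Emit:
carry_out(
  commands=[
    [0.3, -0.03, 0, 0.03, 0, 0, 0],
    [0.3, 0, 0, 0, 0, 0, 0],
    [0.3, 0, 0, 0, 0, 0, 0],
  ],
)

```text
clock: 12.5
position: [0.5142, -0.0281, 0.0418]
ee_rot: [-1.761, -1.763, -0.737]
force: [-2.5, -3.8, 11.3]
width: 0.65
gripper_force: 40.0
```

Emit:
carry_out(
  commands=[
    [0.3, -0.02, 0, 0.02, 0, 0, 0],
    [0.3, 0, 0, 0, 0, 0, 0],
    [0.3, 0, 0, 0, 0, 0, 0],
  ],
)

```text
clock: 12.8
position: [0.5143, -0.0281, 0.0418]
ee_rot: [-1.76, -1.762, -0.738]
force: [-3.0, -5.3, 17.4]
width: 0.649
gripper_force: 40.0
```

Emit:
carry_out(
  commands=[
    [0.3, 0.04, 0, -0.04, 0, 0, 0],
    [0.3, 0, 0, 0, 0, 0, 0],
    [0.8, 0, 0, 0, 0, 0, 0],
    [1, 0, 0, 0, 0, 0, 0],
    [1, 0, 0, 0, 0, 0, 0],
    [1, 0, 0, 0, 0, 0, 0],
    [1, 0, 0, 0, 0, 0, 0],
  ],
)

```text
clock: 13.5
position: [0.514, -0.0281, 0.0413]
ee_rot: [-1.762, -1.763, -0.736]
force: [0.2, -0.5, -0.1]
width: 0.987
gripper_force: 0.0
```

Emit:
carry_out(
  commands=[
    [1, 0, 0, -0.3, 0, 0, 0],
    [1, 0, 0, -0.6, 0, 0, 0],
    [1, 0, 0, -0.9, 0, 0, 0],
    [1, 0, 0, -0.9, 0, 0, 0],
    [1, 0, 0, -0.9, 0, 0, 0],
    [1, 0.5, 0, -0.9, 0, 0, 0],
    [1, 0.5, 0, -0.9, 0, 0, 0],
  ],
)

```text
clock: 14.2
position: [0.5129, -0.107, 0.1556]
ee_rot: [-1.763, -1.762, -0.735]
force: [0.8, -0.1, -0.1]
width: 1.0
gripper_force: 0.0
```

```bash
cat >> h.py <<'E'
def look():
    im=snap('top'); W=cloud(im); g,sat=scan(im); z=W[:,:,2]
    roi=np.zeros_like(g,bool); roi[195:310,130:480]=1
    print('flat ',rect((z>.012)&(z<.03)&roi,im,.018,150))
    print('stand',rect((z>.055)&(z<.078)&roi,im,.066,30))
    print('carr ',rect(cv2.morphologyEx((((g<45))&roi).astype(np.uint8),cv2.MORPH_CLOSE,np.ones((21,21))),im,.02,800))
    bg=cv2.medianBlur(im['pixels'],31).astype(int).mean(2)
    print('bright',rect((g-bg>5)&roi&(sat<20)&(z<.03),im,.018,150))
E
python3 - <<'E'
from h import *
look(); go([.454,.13,.15],22.5,-45)
E
```

```text
flat  [(array([453.8, 134.3]), array([59.9, 47. ]), 22.4, array([265., 267.])), (array([490.1, 384.7]), array([60.2, 48.3]), 6.7, array([165., 253.])), (array([513.2, -59.9]), array([179.1,  98.2]), -0.3, array([344., 243.])), (array([601.6,  62.1]), array([44.4, 42.7]), 63.1, array([295., 207.]))]
stand [(array([514.5, -27.7]), array([58.4, 16.4]), -0.4, array([330., 241.]))]
carr  [(array([ 516.5, -201.8]), array([382.1, 224.1]), 89.4, array([402., 239.]))]
bright [(array([ 385.1, -272. ]), array([143.8,  38.2]), -88.3, array([436., 292.])), (array([454.9, 135. ]), array([60.3, 44.2]), 22.6, array([265., 266.])), (array([492.3, 386.6]), array([58.6, 44.7]), 7.2, array([165., 252.])), (array([ 521.6, -126.7]), array([105.8,  34.6]), -1.2, array([370., 240.]))]
clk 14.2 p [ 0.5144 -0.1087  0.1592] yaw -0.22 tilt 44.82 j [ 0.56  0.63 -0.03  1.73 -0.67  1.31  0.89] w 0.999 F [ 1.  -1.3  3.2]
 shift(now axes) [ 6.52 -2.46  6.97]
 turn(tool) [  0.11 -15.43  -4.4 ]
 shift(goal axes) [ 7.15  1.42 -6.63]
```

Jaw 1 stands on the carrier. Now jaw A.

Emit:
carry_out(
  commands=[
    [1, 0, 0, 0, 0, -0.91, -0.26],
    [1, 0, 0, 0, 0, -0.91, -0.26],
    [1, 0, 0, 0, 0, -0.91, -0.26],
    [1, 0, 0, 0, 0, -0.91, -0.26],
    [1, 0, 0, 0, 0, -0.91, -0.26],
    [1, 0, 0, 0, 0, -0.91, -0.26],
    [1, 0, 0, 0, 0, -0.91, -0.26],
    [1, 0, 0, 0, 0, -0.91, -0.26],
  ],
)

```text
clock: 15.05
position: [0.5135, -0.1063, 0.1554]
ee_rot: [1.986, 2.396, 0.15]
force: [-0.1, 0.6, 0.0]
width: 0.999
gripper_force: 0.0
```

Emit:
carry_out(
  commands=[
    [1, 0, 0, 0, 0, -0.91, -0.26],
    [1, 0, 0, 0, 0, -0.91, -0.26],
    [1, 0, 0, 0, 0, -0.91, -0.26],
    [1, 0, 0, 0, 0, -0.91, -0.26],
    [1, 0, 0, 0, 0, -0.91, -0.26],
    [1, 0, 0, 0, 0, -0.91, -0.26],
    [1, 0, 0, 0, 0, -0.91, -0.26],
    [1, 0, 0, 0, 0, -0.91, -0.26],
  ],
)

```text
clock: 15.85
position: [0.5139, -0.1056, 0.1555]
ee_rot: [1.416, 2.067, -0.487]
force: [0.1, -0.0, -0.2]
width: 1.005
gripper_force: 0.0
```

Emit:
carry_out(
  commands=[
    [1, 0.8, 0.16, -0.74, 0, -0.91, -0.26],
    [1, 0.8, 0.16, -0.74, 0, 0, 0],
    [1, 0.8, 0.16, -0.74, 0, 0, 0],
    [1, 0.8, 0.16, -0.74, 0, 0, 0],
    [1, 0.8, 0.16, -0.74, 0, 0, 0],
    [1, 0.8, 0.16, -0.74, 0, 0, 0],
    [1, 0.8, 0.16, -0.74, 0, 0, 0],
    [1, 0.8, 0.16, -0.74, 0, 0, 0],
  ],
)

```text
clock: 16.65
position: [0.4589, 0.1085, 0.1487]
ee_rot: [1.347, 2.018, -0.552]
force: [0.1, -0.2, 0.4]
width: 0.999
gripper_force: 0.0
```

Emit:
carry_out(
  commands=[
    [1, 0.7, 0.14, -0.7, 0, 0, 0],
    [1, 0, 0, 0, 0, 0, 0],
    [1, 0, 0, 0, 0, 0, 0],
  ],
)

```text
clock: 16.95
position: [0.453, 0.1317, 0.1486]
ee_rot: [1.346, 2.018, -0.552]
force: [0.5, -0.6, 0.8]
width: 1.003
gripper_force: 0.0
```

```bash
python3 - <<'E'
from h import *
go([.456,.131,.034],22.5,-45)
E
```

```text
clk 16.9 p [0.453  0.1317 0.1486] yaw 22.75 tilt -45.12 j [-1.1   0.5   0.24  2.06  0.65  1.1  -0.93] w 1.003 F [ 0.5 -0.6  0.8]
 shift(now axes) [3.2  0.07 3.29]
 turn(tool) [ 0.07  0.02 -0.01]
 shift(goal axes) [3.19 0.1  3.29]
```

Emit:
carry_out(
  commands=[
    [1, 0.8, 0.02, 0.82, 0.07, 0, 0],
    [1, 0.8, 0.02, 0.82, 0, 0, 0],
    [1, 0.8, 0.02, 0.82, 0, 0, 0],
    [1, 0.8, 0.02, 0.82, 0, 0, 0],
    [1, 0, 0, 0, 0, 0, 0],
    [1, 0, 0, 0, 0, 0, 0],
  ],
)

```text
clock: 17.55
position: [0.4556, 0.1296, 0.0347]
ee_rot: [1.351, 2.017, -0.562]
force: [0.2, -0.7, 0.3]
width: 0.999
gripper_force: 0.0
```

```bash
python3 - <<'E'
from h import *
look()
go([.456,.131,.009],22.5,-45)
E
```

```text
flat  [(array([453.8, 134.4]), array([59.7, 46.9]), 22.6, array([265., 267.])), (array([490.2, 384.2]), array([59.9, 49.7]), 7.7, array([165., 252.])), (array([513.2, -59.9]), array([179.1,  98.2]), -0.3, array([344., 243.])), (array([600. ,  62.8]), array([43.1, 42.9]), -0.5, array([295., 207.]))]
stand [(array([397.9, 127.4]), array([37.4, 18.4]), -64.1, array([264., 292.])), (array([497.6, 171.9]), array([38.4, 20.2]), -72.0, array([247., 249.])), (array([514.5, -27.7]), array([58.4, 16.4]), -0.4, array([330., 241.]))]
carr  [(array([441.9, 295.8]), array([340., 176.]), 89.9, array([200., 278.])), (array([514.3, -59.7]), array([176.3,  97.7]), -0.3, array([344., 243.]))]
bright [(array([460.6, 320.6]), array([114.3,  26.2]), -73.4, array([191., 264.])), (array([460.1, 149.5]), array([91.2, 69.4]), 30.0, array([257., 266.])), (array([491.5, 386.4]), array([60.2, 44.8]), 6.7, array([165., 252.])), (array([ 499.9, -274. ]), array([223.7, 145.2]), -2.0, array([432., 248.]))]
clk 17.6 p [0.4559 0.1301 0.0351] yaw 22.37 tilt -45.15 j [-1.08  0.72  0.24  2.09  0.7   0.89 -1.08] w 1.0 F [ 0.1 -0.7  0.7]
 shift(now axes) [0.76 0.01 0.71]
 turn(tool) [-0.01  0.03 -0.03]
 shift(goal axes) [0.76 0.02 0.72]
```

Nothing has moved. Next: descend, grip, lift.

Emit:
carry_out(
  commands=[
    [1, 0.38, 0, 0.36, 0, 0, 0],
    [1, 0.38, 0, 0.36, 0, 0, 0],
    [1, 0, 0, 0, 0, 0, 0],
    [0.3, 0, 0, 0, 0, 0, 0],
    [0.3, 0, 0, 0, 0, 0, 0],
    [0.3, 0, 0, 0, 0, 0, 0],
    [0.3, 0, 0, 0, 0, 0, 0],
    [0.3, 0, 0, 0, 0, 0, 0],
  ],
)

```text
clock: 18.4
position: [0.4552, 0.1316, 0.0077]
ee_rot: [1.351, 2.018, -0.56]
force: [-0.6, 0.5, -0.1]
width: 0.652
gripper_force: 40.1
```

Emit:
carry_out(
  commands=[
    [0.3, 0, 0, 0, 0, 0, 0],
    [0.3, -0.4, 0, -0.4, 0, 0, 0],
    [0.3, -0.6, 0, -0.6, 0, 0, 0],
    [0.3, -0.6, 0, -0.6, 0, 0, 0],
    [0.3, -0.6, 0, -0.6, 0, 0, 0],
    [0.3, -0.6, 0, -0.6, 0, 0, 0],
    [0.3, -0.4, 0, -0.4, 0, 0, 0],
  ],
)

```text
clock: 19.1
position: [0.4552, 0.1318, 0.1227]
ee_rot: [1.352, 2.018, -0.558]
force: [0.7, -0.4, -1.8]
width: 0.647
gripper_force: 40.0
```

```bash
python3 - <<'E'
from h import *
go([.514,-.060,.13],0,45)
E
```

```text
clk 19.1 p [0.4552 0.1318 0.1227] yaw 22.42 tilt -45.04 j [-1.09  0.55  0.24  2.06  0.66  1.05 -0.96] w 0.647 F [ 0.7 -0.4 -1.8]
 shift(now axes) [-5.85 -0.75  5.45]
 turn(tool) [ 0.03 15.49  4.34]
 shift(goal axes) [-5.22  2.35 -5.63]
```

Emit:
carry_out(
  commands=[
    [0.3, 0, 0, 0, 0, 0.91, 0.26],
    [0.3, 0, 0, 0, 0, 0.91, 0.26],
    [0.3, 0, 0, 0, 0, 0.91, 0.26],
    [0.3, 0, 0, 0, 0, 0.91, 0.26],
    [0.3, 0, 0, 0, 0, 0.91, 0.26],
    [0.3, 0, 0, 0, 0, 0.91, 0.26],
    [0.3, 0, 0, 0, 0, 0.91, 0.26],
    [0.3, 0, 0, 0, 0, 0.91, 0.26],
  ],
)

```text
clock: 19.9
position: [0.4551, 0.1316, 0.1217]
ee_rot: [1.928, 2.366, 0.057]
force: [-0.9, 0.4, -1.3]
width: 0.649
gripper_force: 40.0
```

Emit:
carry_out(
  commands=[
    [0.3, 0, 0, 0, 0, 0.91, 0.26],
    [0.3, 0, 0, 0, 0, 0.91, 0.26],
    [0.3, 0, 0, 0, 0, 0.91, 0.26],
    [0.3, 0, 0, 0, 0, 0.91, 0.26],
    [0.3, 0, 0, 0, 0, 0.91, 0.26],
    [0.3, 0, 0, 0, 0, 0.91, 0.26],
    [0.3, 0, 0, 0, 0, 0.91, 0.26],
    [0.3, 0, 0, 0, 0, 0.91, 0.26],
  ],
)

```text
clock: 20.7
position: [0.4555, 0.1313, 0.1216]
ee_rot: [-1.806, -1.84, -0.677]
force: [-0.7, -0.1, -2.5]
width: 0.648
gripper_force: 40.0
```

Emit:
carry_out(
  commands=[
    [0.3, 0, 0, 0, 0, 0.91, 0.2],
    [0.3, -0.75, 0.34, -0.8, 0, 0, 0],
    [0.3, -0.75, 0.34, -0.8, 0, 0, 0],
    [0.3, -0.75, 0.34, -0.8, 0, 0, 0],
    [0.3, -0.75, 0.34, -0.8, 0, 0, 0],
    [0.3, -0.75, 0.34, -0.8, 0, 0, 0],
    [0.3, -0.75, 0.34, -0.8, 0, 0, 0],
    [0.3, -0.75, 0.34, -0.8, 0, 0, 0],
  ],
)

```text
clock: 21.5
position: [0.514, -0.0616, 0.1282]
ee_rot: [-1.763, -1.764, -0.734]
force: [1.1, -0.8, -0.9]
width: 0.651
gripper_force: 40.0
```

```bash
cat >> h.py <<'E'
def held():
    s=arm.observe()['position']; im=snap('top'); W=cloud(im)
    m=(abs(W[:,:,0]-s[0])<.026)&(abs(W[:,:,1]-s[1])<.04)&(W[:,:,2]>.08)
    P=(W[m]-s)*1000
    for lo in range(-30,40,5):
        q=P[(P[:,1]>=lo)&(P[:,1]<lo+5)]
        if len(q): print(lo,len(q),q[:,2].min().round(),np.median(q[:,2]).round(),q[:,2].max().round())
E
python3 - <<'E'
from h import *
look(); held()
go([.514,-.060,.045],0,45)
E
```

```text
flat  [(array([490.1, 384.7]), array([60.2, 48.3]), 6.7, array([165., 253.])), (array([521.6, -89.7]), array([66.5, 29.5]), -0.9, array([356., 239.])), (array([513.2, -57. ]), array([179.1,  92.5]), -0.3, array([340., 242.])), (array([601.3,  64.1]), array([45.4, 40.5]), 89.5, array([294., 208.]))]
stand [(array([514.5, -27.7]), array([58.4, 16.4]), -0.4, array([330., 241.]))]
carr  [(array([ 518.6, -202.8]), array([379.7, 219.9]), 89.4, array([396., 238.]))]
bright [(array([ 418.9, -253. ]), array([255.4, 100.7]), -80.7, array([424., 284.])), (array([492.2, 386.6]), array([58.8, 44.7]), 7.2, array([165., 252.])), (array([ 604.8, -246.5]), array([154.1,  50.4]), -72.7, array([415., 207.])), (array([ 612. , -375.3]), array([41.7, 30.1]), 89.4, array([471., 201.]))]
-10 48 22.0 25.0 28.0
-5 48 22.0 25.0 28.0
0 63 23.0 25.0 29.0
5 57 10.0 24.0 27.0
clk 21.6 p [ 0.5153 -0.0651  0.1274] yaw -0.4 tilt 44.65 j [ 0.56  0.64 -0.13  1.81 -0.68  1.18  0.87] w 0.65 F [-0.1 -0.  -1.6]
 shift(now axes) [-2.17 -0.08  2.49]
 turn(tool) [0.1  0.06 0.  ]
 shift(goal axes) [-2.19 -0.05  2.47]
```

Emit:
carry_out(
  commands=[
    [0.3, -0.5, 0, 0.55, 0.1, 0.06, 0],
    [0.3, -0.5, -0.03, 0.55, 0, 0, 0],
    [0.3, -0.5, -0.03, 0.55, 0, 0, 0],
    [0.3, -0.4, 0, 0.5, 0, 0, 0],
    [0.3, -0.27, 0, 0.32, 0, 0, 0],
    [0.3, 0, 0, 0, 0, 0, 0],
    [0.3, 0, 0, 0, 0, 0, 0],
    [0.3, 0, 0, 0, 0, 0, 0],
  ],
)

```text
clock: 22.4
position: [0.513, -0.0548, 0.0464]
ee_rot: [-1.753, -1.761, -0.729]
force: [-0.2, 0.1, -0.6]
width: 0.647
gripper_force: 40.0
```

```bash
python3 - <<'E'
from h import *
go([.514,-.060,.042],0,45)
E
```

```text
clk 22.4 p [ 0.513  -0.0548  0.0464] yaw 0.27 tilt 45.19 j [ 0.56  0.77 -0.14  1.84 -0.7   1.06  0.96] w 0.647 F [-0.2  0.1 -0.6]
 shift(now axes) [-0.27  0.04 -0.02]
 turn(tool) [-0.04 -0.03  0.03]
 shift(goal axes) [-0.27  0.04 -0.02]
```

Emit:
carry_out(
  commands=[
    [0.3, -0.14, 0.02, -0.05, 0, 0, 0],
    [0.3, -0.13, 0.02, 0.02, 0, 0, 0],
    [0.3, 0, 0, 0, 0, 0, 0],
    [0.3, 0, 0, 0, 0, 0, 0],
  ],
)

```text
clock: 22.8
position: [0.5137, -0.0602, 0.0415]
ee_rot: [-1.753, -1.76, -0.729]
force: [0.3, -0.7, -2.0]
width: 0.651
gripper_force: 40.0
```

Emit:
carry_out(
  commands=[
    [0.3, -0.02, 0, 0.02, 0, 0, 0],
    [0.3, 0, 0, 0, 0, 0, 0],
    [0.3, 0, 0, 0, 0, 0, 0],
  ],
)

```text
clock: 23.1
position: [0.5137, -0.0601, 0.0414]
ee_rot: [-1.753, -1.76, -0.729]
force: [-1.7, -2.7, 5.5]
width: 0.651
gripper_force: 40.0
```

Emit:
carry_out(
  commands=[
    [0.3, -0.02, 0, 0.02, 0, 0, 0],
    [0.3, 0, 0, 0, 0, 0, 0],
    [0.3, 0, 0, 0, 0, 0, 0],
  ],
)

```text
clock: 23.4
position: [0.5137, -0.0601, 0.0414]
ee_rot: [-1.752, -1.76, -0.73]
force: [-3.5, -3.9, 11.1]
width: 0.651
gripper_force: 40.0
```

Contact. I'll ease off, release and retract.

Emit:
carry_out(
  commands=[
    [0.3, 0.03, 0, -0.03, 0, 0, 0],
    [0.3, 0, 0, 0, 0, 0, 0],
    [0.8, 0, 0, 0, 0, 0, 0],
    [1, 0, 0, 0, 0, 0, 0],
    [1, 0, 0, 0, 0, 0, 0],
    [1, 0, 0, 0, 0, 0, 0],
    [1, 0, 0, 0, 0, 0, 0],
  ],
)

```text
clock: 24.1
position: [0.5136, -0.0599, 0.0411]
ee_rot: [-1.753, -1.76, -0.729]
force: [0.8, -0.4, 0.1]
width: 0.99
gripper_force: 0.0
```

Emit:
carry_out(
  commands=[
    [1, 0, 0, -0.3, 0, 0, 0],
    [1, 0, 0, -0.6, 0, 0, 0],
    [1, 0, 0, -0.9, 0, 0, 0],
    [1, 0, 0, -0.9, 0, 0, 0],
    [1, 0, 0, -0.9, 0, 0, 0],
    [1, 0.5, 0, -0.9, 0, 0, 0],
    [1, 0.5, 0, -0.9, 0, 0, 0],
  ],
)

```text
clock: 24.8
position: [0.5138, -0.1393, 0.1551]
ee_rot: [-1.754, -1.759, -0.728]
force: [0.4, 0.1, 0.8]
width: 1.001
gripper_force: 0.0
```

```bash
python3 - <<'E'
from h import *
look(); go([.492,.382,.15],7,-45)
E
```

```text
flat  [(array([490.2, 384.3]), array([60.7, 48. ]), 3.8, array([165., 253.])), (array([513.2, -59.9]), array([179.1,  98.2]), -0.3, array([344., 243.])), (array([600.1,  62.9]), array([43.2, 42.9]), 0.2, array([294., 208.]))]
stand [(array([511.9, -60.5]), array([58.3, 16.4]), -0.7, array([344., 241.])), (array([514.5, -27.7]), array([58.4, 16.4]), -0.4, array([330., 241.]))]
carr  [(array([ 517.8, -201.5]), array([381.9, 221.5]), 89.4, array([401., 238.]))]
bright [(array([ 394.7, -280.9]), array([164.5,  92.6]), -71.0, array([440., 288.])), (array([492.2, 386.6]), array([58.5, 44.7]), 7.2, array([165., 252.])), (array([ 513.1, -124. ]), array([122.3,  29.5]), -1.2, array([368., 241.]))]
clk 24.9 p [ 0.5154 -0.141   0.1588] yaw 0.16 tilt 45.04 j [ 0.63  0.66 -0.08  1.66 -0.61  1.35  0.87] w 1.001 F [ 1.7 -0.9  2.7]
 shift(now axes) [14.54 -0.88 15.05]
 turn(tool) [  0.03 -15.69  -1.33]
 shift(goal axes) [ 15.01   1.62 -14.52]
```

Emit:
carry_out(
  commands=[
    [1, 0, 0, 0, 0, -0.92, -0.08],
    [1, 0, 0, 0, 0, -0.92, -0.08],
    [1, 0, 0, 0, 0, -0.92, -0.08],
    [1, 0, 0, 0, 0, -0.92, -0.08],
    [1, 0, 0, 0, 0, -0.92, -0.08],
    [1, 0, 0, 0, 0, -0.92, -0.08],
    [1, 0, 0, 0, 0, -0.92, -0.08],
    [1, 0, 0, 0, 0, -0.92, -0.08],
  ],
)

```text
clock: 25.65
position: [0.5144, -0.1386, 0.1549]
ee_rot: [-2.139, -2.276, -0.081]
force: [-0.8, -0.6, -0.4]
width: 1.0
gripper_force: 0.0
```

Emit:
carry_out(
  commands=[
    [1, 0, 0, 0, 0, -0.92, -0.08],
    [1, 0, 0, 0, 0, -0.92, -0.08],
    [1, 0, 0, 0, 0, -0.92, -0.08],
    [1, 0, 0, 0, 0, -0.92, -0.08],
    [1, 0, 0, 0, 0, -0.92, -0.08],
    [1, 0, 0, 0, 0, -0.92, -0.08],
    [1, 0, 0, 0, 0, -0.92, -0.08],
    [1, 0, 0, 0, 0, -0.92, -0.08],
  ],
)

```text
clock: 26.45
position: [0.5147, -0.138, 0.1549]
ee_rot: [1.696, 1.912, -0.601]
force: [-0.2, 0.1, -0.3]
width: 0.999
gripper_force: 0.0
```

Emit:
carry_out(
  commands=[
    [1, 0.94, 0.1, -0.91, 0, -0.92, -0.08],
    [1, 0.94, 0.1, -0.91, 0, 0, 0],
    [1, 0.94, 0.1, -0.91, 0, 0, 0],
    [1, 0.94, 0.1, -0.91, 0, 0, 0],
    [1, 0.94, 0.1, -0.91, 0, 0, 0],
    [1, 0.94, 0.1, -0.91, 0, 0, 0],
    [1, 0.94, 0.1, -0.91, 0, 0, 0],
    [1, 0.94, 0.1, -0.91, 0, 0, 0],
  ],
)

```text
clock: 27.25
position: [0.5009, 0.1251, 0.1553]
ee_rot: [1.637, 1.858, -0.67]
force: [0.5, -0.3, 0.4]
width: 1.001
gripper_force: 0.0
```

Emit:
carry_out(
  commands=[
    [1, 0.94, 0.1, -0.91, 0, 0, 0],
    [1, 0.94, 0.1, -0.91, 0, 0, 0],
    [1, 0.94, 0.1, -0.91, 0, 0, 0],
    [1, 0.94, 0.1, -0.91, 0, 0, 0],
    [1, 0.94, 0.1, -0.91, 0, 0, 0],
    [1, 0.94, 0.1, -0.91, 0, 0, 0],
    [1, 0.94, 0.1, -0.91, 0, 0, 0],
    [1, 0.94, 0.1, -0.91, 0, 0, 0],
  ],
)

```text
clock: 28.05
position: [0.4875, 0.387, 0.1532]
ee_rot: [1.636, 1.859, -0.67]
force: [0.7, -0.0, -0.9]
width: 0.996
gripper_force: 0.0
```

```bash
python3 - <<'E'
from h import *
go([.4925,.3823,.034],7,-45)
E
```

```text
clk 28.1 p [0.4875 0.387  0.1532] yaw 7.27 tilt -44.52 j [-1.11  0.86  0.18  1.27  0.36  1.63 -0.92] w 0.996 F [ 0.7 -0.  -0.9]
 shift(now axes) [3.19 0.18 3.55]
 turn(tool) [ 0.03 -0.08  0.04]
 shift(goal axes) [3.22 0.18 3.52]
```

Emit:
carry_out(
  commands=[
    [1, 0.8, 0.04, 0.88, 0.03, -0.08, 0.04],
    [1, 0.8, 0.04, 0.88, 0, 0, 0],
    [1, 0.8, 0.04, 0.88, 0, 0, 0],
    [1, 0.8, 0.04, 0.88, 0, 0, 0],
    [1, 0, 0, 0, 0, 0, 0],
    [1, 0, 0, 0, 0, 0, 0],
  ],
)

```text
clock: 28.65
position: [0.4924, 0.3808, 0.0347]
ee_rot: [1.636, 1.849, -0.678]
force: [-0.0, 0.4, 0.3]
width: 0.999
gripper_force: 0.0
```

```bash
python3 - <<'E'
from h import *
look()
go([.4925,.3823,.009],7,-45)
im=snap('wrist','w3.png')
E
```

```text
flat  [(array([490.1, 384.3]), array([60.9, 47.9]), 3.8, array([165., 252.])), (array([513.2, -59.9]), array([179.1,  98.2]), -0.3, array([344., 243.])), (array([601.3,  64.1]), array([45.4, 40.5]), 89.5, array([295., 207.]))]
stand [(array([435.7, 391.9]), array([36.9, 18.3]), -79.1, array([152., 275.])), (array([511.9, -60.5]), array([58.3, 16.4]), -0.7, array([344., 241.])), (array([514.5, -27.7]), array([58.4, 16.4]), -0.4, array([330., 241.])), (array([542.4, 411.4]), array([47.9, 19.2]), 89.5, array([147., 230.]))]
carr  [(array([490.3, 432.4]), array([178.3,  81.4]), 4.4, array([140., 252.])), (array([514.3, -59.7]), array([176.3,  97.7]), -0.3, array([344., 243.]))]
bright [(array([494.2, 392.1]), array([89.1, 56.2]), 5.8, array([161., 251.])), (array([ 499.9, -273.9]), array([223.8, 145.1]), -2.0, array([432., 248.]))]
clk 28.7 p [0.4928 0.3814 0.0356] yaw 6.99 tilt -44.95 j [-1.1   0.99  0.16  1.31  0.35  1.47 -1.  ] w 1.005 F [-0.3 -1.2 -0.2]
 shift(now axes) [ 0.78 -0.01  0.73]
 turn(tool) [ 0.01 -0.01 -0.01]
 shift(goal axes) [ 0.78 -0.01  0.73]
```

View pics/w3.png

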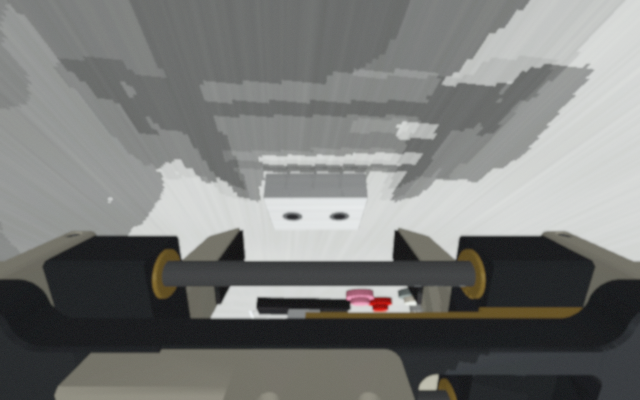

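Jaw B is centred between the fingers at about (315,200), aligned as before. Descend, grip, lift.

Emit:
carry_out(
  commands=[
    [1, 0.39, 0, 0.36, 0, 0, 0],
    [1, 0.39, 0, 0.36, 0, 0, 0],
    [1, 0, 0, 0, 0, 0, 0],
    [0.3, 0, 0, 0, 0, 0, 0],
    [0.3, 0, 0, 0, 0, 0, 0],
    [0.3, 0, 0, 0, 0, 0, 0],
    [0.3, 0, 0, 0, 0, 0, 0],
    [0.3, 0, 0, 0, 0, 0, 0],
  ],
)

```text
clock: 29.55
position: [0.492, 0.382, 0.0075]
ee_rot: [1.636, 1.849, -0.678]
force: [-0.7, -0.2, 0.1]
width: 0.65
gripper_force: 40.5
```

Emit:
carry_out(
  commands=[
    [0.3, 0, 0, 0, 0, 0, 0],
    [0.3, -0.4, 0, -0.4, 0, 0, 0],
    [0.3, -0.6, 0, -0.6, 0, 0, 0],
    [0.3, -0.6, 0, -0.6, 0, 0, 0],
    [0.3, -0.6, 0, -0.6, 0, 0, 0],
    [0.3, -0.6, 0, -0.6, 0, 0, 0],
    [0.3, -0.4, 0, -0.4, 0, 0, 0],
  ],
)

```text
clock: 30.25
position: [0.4926, 0.3825, 0.1238]
ee_rot: [1.638, 1.85, -0.674]
force: [0.7, -0.2, -1.0]
width: 0.65
gripper_force: 40.0
```

```bash
python3 - <<'E'
from h import *
go([.513,-.091,.135],0,45)
E
```

```text
clk 30.2 p [0.4926 0.3825 0.1238] yaw 7.0 tilt -44.86 j [-1.11  0.89  0.18  1.28  0.36  1.59 -0.94] w 0.65 F [ 0.7 -0.2 -1. ]
 shift(now axes) [-13.72  -1.5   13.01]
 turn(tool) [ 0.02 15.66  1.36]
 shift(goal axes) [-13.08   0.82 -13.71]
```

Emit:
carry_out(
  commands=[
    [0.3, 0, 0, 0, 0, 0.92, 0.08],
    [0.3, 0, 0, 0, 0, 0.92, 0.08],
    [0.3, 0, 0, 0, 0, 0.92, 0.08],
    [0.3, 0, 0, 0, 0, 0.92, 0.08],
    [0.3, 0, 0, 0, 0, 0.92, 0.08],
    [0.3, 0, 0, 0, 0, 0.92, 0.08],
    [0.3, 0, 0, 0, 0, 0.92, 0.08],
    [0.3, 0, 0, 0, 0, 0.92, 0.08],
  ],
)

```text
clock: 31.05
position: [0.4923, 0.3818, 0.122]
ee_rot: [2.114, 2.255, -0.017]
force: [0.9, -0.1, -1.7]
width: 0.648
gripper_force: 40.0
```

Emit:
carry_out(
  commands=[
    [0.3, 0, 0, 0, 0, 0.92, 0.08],
    [0.3, 0, 0, 0, 0, 0.92, 0.08],
    [0.3, 0, 0, 0, 0, 0.92, 0.08],
    [0.3, 0, 0, 0, 0, 0.92, 0.08],
    [0.3, 0, 0, 0, 0, 0.92, 0.08],
    [0.3, 0, 0, 0, 0, 0.92, 0.08],
    [0.3, 0, 0, 0, 0, 0.92, 0.08],
    [0.3, 0, 0, 0, 0, 0.92, 0.08],
  ],
)

```text
clock: 31.85
position: [0.4926, 0.3814, 0.1219]
ee_rot: [-1.815, -1.83, -0.663]
force: [0.4, -0.1, -2.6]
width: 0.651
gripper_force: 40.0
```

Emit:
carry_out(
  commands=[
    [0.3, -0.77, 0.05, -0.81, 0, 0.92, 0.08],
    [0.3, -0.77, 0.05, -0.81, 0, 0, 0],
    [0.3, -0.77, 0.05, -0.81, 0, 0, 0],
    [0.3, -0.77, 0.05, -0.81, 0, 0, 0],
    [0.3, -0.77, 0.05, -0.81, 0, 0, 0],
    [0.3, -0.77, 0.05, -0.81, 0, 0, 0],
    [0.3, -0.77, 0.05, -0.81, 0, 0, 0],
    [0.3, -0.77, 0.05, -0.81, 0, 0, 0],
  ],
)

```text
clock: 32.65
position: [0.5021, 0.161, 0.1316]
ee_rot: [-1.771, -1.774, -0.714]
force: [0.3, -0.0, -1.5]
width: 0.65
gripper_force: 40.0
```

Emit:
carry_out(
  commands=[
    [0.3, -0.77, 0.05, -0.81, 0, 0, 0],
    [0.3, -0.77, 0.05, -0.81, 0, 0, 0],
    [0.3, -0.77, 0.05, -0.81, 0, 0, 0],
    [0.3, -0.77, 0.05, -0.81, 0, 0, 0],
    [0.3, -0.77, 0.05, -0.81, 0, 0, 0],
    [0.3, -0.77, 0.05, -0.81, 0, 0, 0],
    [0.3, -0.77, 0.05, -0.81, 0, 0, 0],
    [0.3, -0.77, 0.05, -0.81, 0, 0, 0],
  ],
)

```text
clock: 33.45
position: [0.512, -0.0624, 0.1414]
ee_rot: [-1.771, -1.774, -0.713]
force: [0.5, -0.1, -1.5]
width: 0.651
gripper_force: 40.0
```

Emit:
carry_out(
  commands=[
    [0.3, -0.77, 0.05, -0.81, 0, 0, 0],
    [0.3, 0, 0, 0, 0, 0, 0],
    [0.3, 0, 0, 0, 0, 0, 0],
  ],
)

```text
clock: 33.75
position: [0.5136, -0.0892, 0.1425]
ee_rot: [-1.772, -1.773, -0.714]
force: [0.4, 0.8, -1.5]
width: 0.65
gripper_force: 40.0
```

```bash
python3 - <<'E'
from h import *
look(); held()
go([.513,-.091,.045],0,45)
E
```

```text
flat  [(array([513.2, -59.6]), array([179.1,  97.6]), -0.3, array([343., 243.])), (array([601.8,  63.8]), array([45.2, 42.7]), -71.9, array([294., 206.]))]
stand [(array([511.9, -60.5]), array([58.3, 16.4]), -0.7, array([344., 241.])), (array([514.5, -27.7]), array([58.4, 16.4]), -0.4, array([330., 241.]))]
carr  [(array([ 518.7, -201.8]), array([381.7, 219.6]), 89.4, array([399., 237.]))]
bright [(array([ 455.4, -281.1]), array([51.3, 49.7]), -25.7, array([436., 267.])), (array([ 403.2, -288.1]), array([166.7,  85.3]), -63.2, array([441., 287.])), (array([ 589.6, -227.7]), array([69.8, 38.9]), -34.6, array([412., 210.]))]
-10 42 23.0 26.0 28.0
-5 57 23.0 26.0 29.0
0 56 22.0 26.0 28.0
5 70 0.0 25.0 29.0
clk 33.9 p [ 0.5133 -0.0874  0.1427] yaw 0.16 tilt 43.96 j [ 0.89  0.71 -0.59  1.73 -0.37  1.13  0.59] w 0.646 F [ 0.5  0.3 -1.1]
 shift(now axes) [-2.82 -0.01  2.71]
 turn(tool) [-0.02  0.18  0.02]
 shift(goal axes) [-2.87 -0.01  2.66]
```

Emit:
carry_out(
  commands=[
    [0.3, -0.5, 0, 0.5, 0, 0.18, 0],
    [0.3, -0.6, 0, 0.55, 0, 0, 0],
    [0.3, -0.6, 0, 0.55, 0, 0, 0],
    [0.3, -0.5, 0, 0.45, 0, 0, 0],
    [0.3, -0.4, 0, 0.35, 0, 0, 0],
    [0.3, -0.2, 0, 0.2, 0, 0, 0],
    [0.3, 0, 0, 0, 0, 0, 0],
    [0.3, 0, 0, 0, 0, 0, 0],
  ],
)

```text
clock: 34.65
position: [0.514, -0.0921, 0.0474]
ee_rot: [-1.759, -1.761, -0.728]
force: [0.1, 0.3, -0.9]
width: 0.648
gripper_force: 40.0
```

```bash
python3 - <<'E'
from h import *
go([.513,-.091,.042],0,45)
E
```

```text
clk 34.6 p [ 0.514  -0.0921  0.0474] yaw 0.07 tilt 44.99 j [ 0.88  0.86 -0.56  1.76 -0.35  1.    0.66] w 0.648 F [ 0.1  0.3 -0.9]
 shift(now axes) [-0.12 -0.04  0.19]
 turn(tool) [-0.01  0.    0.01]
 shift(goal axes) [-0.12 -0.04  0.19]
```

Emit:
carry_out(
  commands=[
    [0.3, -0.08, 0, 0.1, 0, 0, 0],
    [0.3, -0.05, 0, 0.08, 0, 0, 0],
    [0.3, 0, 0, 0, 0, 0, 0],
    [0.3, 0, 0, 0, 0, 0, 0],
  ],
)

```text
clock: 35.05
position: [0.5137, -0.0914, 0.0416]
ee_rot: [-1.759, -1.761, -0.728]
force: [-0.1, 0.1, -1.3]
width: 0.652
gripper_force: 40.0
```

Emit:
carry_out(
  commands=[
    [0.3, -0.02, 0, 0.02, 0, 0, 0],
    [0.3, 0, 0, 0, 0, 0, 0],
    [0.3, 0, 0, 0, 0, 0, 0],
  ],
)

```text
clock: 35.35
position: [0.5137, -0.0914, 0.0408]
ee_rot: [-1.759, -1.761, -0.728]
force: [-0.2, -0.4, -0.2]
width: 0.648
gripper_force: 40.0
```

Emit:
carry_out(
  commands=[
    [0.3, -0.02, 0, 0.02, 0, 0, 0],
    [0.3, 0, 0, 0, 0, 0, 0],
    [0.3, 0, 0, 0, 0, 0, 0],
  ],
)

```text
clock: 35.65
position: [0.5137, -0.0914, 0.0408]
ee_rot: [-1.758, -1.761, -0.728]
force: [-2.1, -1.4, 5.4]
width: 0.65
gripper_force: 40.0
```

Emit:
carry_out(
  commands=[
    [0.3, 0.02, 0, -0.02, 0, 0, 0],
    [0.3, 0, 0, 0, 0, 0, 0],
    [0.8, 0, 0, 0, 0, 0, 0],
    [1, 0, 0, 0, 0, 0, 0],
    [1, 0, 0, 0, 0, 0, 0],
    [1, 0, 0, 0, 0, 0, 0],
    [1, 0, 0, 0, 0, 0, 0],
  ],
)

```text
clock: 36.35
position: [0.5137, -0.0913, 0.0408]
ee_rot: [-1.759, -1.761, -0.728]
force: [0.4, 0.2, 0.1]
width: 0.984
gripper_force: 0.0
```

Emit:
carry_out(
  commands=[
    [1, 0, 0, -0.3, 0, 0, 0],
    [1, 0, 0, -0.6, 0, 0, 0],
    [1, 0, 0, -0.9, 0, 0, 0],
    [1, 0, 0, -0.9, 0, 0, 0],
    [1, 0, 0, -0.9, 0, 0, 0],
    [1, 0.8, 0, -0.9, 0, 0, 0],
    [1, 0.8, 0, -0.9, 0, 0, 0],
  ],
)

```text
clock: 37.05
position: [0.5135, -0.1595, 0.1656]
ee_rot: [-1.76, -1.76, -0.728]
force: [0.9, -0.1, -0.3]
width: 1.002
gripper_force: 0.0
```

```bash
python3 - <<'E'
from h import *
look(); go([.511,.04,.16],-1,-30)
E
```

```text
flat  [(array([513.2, -59.9]), array([179.1,  98.2]), -0.3, array([344., 243.])), (array([600.1,  64.1]), array([45.3, 43.1]), -89.8, array([294., 208.]))]
stand [(array([512.9, -90.9]), array([56.1, 16.4]), -1.0, array([358., 241.])), (array([511.9, -60.5]), array([58.3, 16.4]), -0.7, array([344., 241.])), (array([514.5, -27.7]), array([58.4, 16.4]), -0.4, array([330., 241.]))]
carr  [(array([514.3, -60. ]), array([176.3,  98.2]), -0.3, array([344., 243.])), (array([ 534. , -280.3]), array([223.1, 214.9]), -43.3, array([436., 237.]))]
bright [(array([ 415. , -273.7]), array([149.4, 113.7]), 83.4, array([437., 286.])), (array([ 523.4, -211. ]), array([105.4,  12.2]), -2.2, array([405., 237.])), (array([ 616. , -348.5]), array([81.9, 57.1]), -44.1, array([460., 203.]))]
clk 37.1 p [ 0.5156 -0.1597  0.1706] yaw 0.02 tilt 44.86 j [ 0.95  0.73 -0.56  1.6  -0.35  1.29  0.61] w 1.003 F [ 2.5 -0.1  4.3]
 shift(now axes) [ 5.36 -0.18  5.93]
 turn(tool) [  0.02 -13.07   0.2 ]
 shift(goal axes) [ 7.12 -0.32 -3.62]
```

All three jaws stand on the carrier. Next I'll get behind it on the +y side, leaning away, to push.

Emit:
carry_out(
  commands=[
    [0.8, 0, 0, 0, 0, -0.93, 0],
    [0.8, 0, 0, 0, 0, -0.93, 0],
    [0.8, 0, 0, 0, 0, -0.93, 0],
    [0.8, 0, 0, 0, 0, -0.93, 0],
    [0.8, 0, 0, 0, 0, -0.93, 0],
    [0.8, 0, 0, 0, 0, -0.93, 0],
    [0.8, 0, 0, 0, 0, -0.93, 0],
    [0.8, 0, 0, 0, 0, -0.93, 0],
  ],
)

```text
clock: 37.9
position: [0.5141, -0.1588, 0.1655]
ee_rot: [-2.202, -2.204, -0.042]
force: [0.5, 1.3, -1.1]
width: 0.8
gripper_force: 0.0
```

Emit:
carry_out(
  commands=[
    [0.8, 0, 0, 0, 0, -0.93, 0],
    [0.8, 0, 0, 0, 0, -0.93, 0],
    [0.8, 0, 0, 0, 0, -0.93, 0],
    [0.8, 0, 0, 0, 0, -0.93, 0],
    [0.8, 0, 0, 0, 0, -0.93, 0],
    [0.8, 0, 0, 0, 0, -0.93, 0],
    [0.8, 0.5, 0, -0.3, 0, 0, 0],
    [0.8, 0.9, 0, -0.5, 0, 0, 0],
  ],
)

```text
clock: 38.7
position: [0.5132, -0.118, 0.1647]
ee_rot: [1.932, 1.933, -0.511]
force: [-0.4, 0.2, -0.5]
width: 0.799
gripper_force: 0.0
```

Emit:
carry_out(
  commands=[
    [0.8, 0.9, 0, -0.5, 0, 0, 0],
    [0.8, 0.9, 0, -0.5, 0, 0, 0],
    [0.8, 0.9, 0, -0.5, 0, 0, 0],
    [0.8, 0.9, 0, -0.5, 0, 0, 0],
    [0.8, 0.9, 0, -0.5, 0, 0, 0],
    [0.8, 0, 0, 0, 0, 0, 0],
  ],
)

```text
clock: 39.3
position: [0.5139, 0.0153, 0.1634]
ee_rot: [1.929, 1.94, -0.505]
force: [-0.3, 0.5, 0.5]
width: 0.798
gripper_force: 0.0
```

```bash
python3 - <<'E'
from h import *
look(); go([.5137,.024,.050],-0.3,-30)
E
```

```text
flat  [(array([513.2, -59.9]), array([179.1,  98.2]), -0.3, array([344., 243.]))]
stand [(array([512.9, -90.9]), array([56.1, 16.4]), -1.0, array([357., 241.])), (array([511.9, -60.5]), array([58.3, 16.4]), -0.7, array([344., 241.])), (array([514.5, -27.7]), array([58.4, 16.4]), -0.4, array([330., 241.]))]
carr  [(array([494.8, 188.1]), array([593. , 281.9]), 89.9, array([240., 248.]))]
bright [(array([455.2, 254.8]), array([63.6, 50.8]), 21.1, array([216., 267.])), (array([ 499.9, -274. ]), array([223.7, 145.2]), -2.0, array([432., 248.])), (array([525. , -13.2]), array([211.9,  68.7]), -2.6, array([320., 234.]))]
clk 39.4 p [0.5138 0.0127 0.1635] yaw 0.19 tilt -29.41 j [-0.24  0.45 -0.29  1.87  0.61  1.19 -0.86] w 0.799 F [-0.1  0.5 -0.1]
 shift(now axes) [2.62 0.   3.73]
 turn(tool) [ 0.03 -0.1   0.08]
 shift(goal axes) [ 2.66 -0.01  3.71]
```

Emit:
carry_out(
  commands=[
    [0.8, 0.65, 0, 0.75, 0.03, -0.1, 0.08],
    [0.8, 0.55, 0, 0.75, 0, 0, 0],
    [0.8, 0.5, 0, 0.75, 0, 0, 0],
    [0.8, 0.5, 0, 0.75, 0, 0, 0],
    [0.8, 0.46, 0, 0.7, 0, 0, 0],
    [0.8, 0, 0, 0, 0, 0, 0],
    [0.8, 0, 0, 0, 0, 0, 0],
  ],
)

```text
clock: 40.05
position: [0.5136, 0.0207, 0.0505]
ee_rot: [1.934, 1.917, -0.522]
force: [-0.4, 1.1, 0.9]
width: 0.801
gripper_force: 0.0
```

```bash
python3 - <<'E'
from h import *
go([.5137,.020,.010],-0.3,-30)
E
```

```text
clk 40.0 p [0.5136 0.0207 0.0505] yaw -0.5 tilt -30.2 j [-0.3   0.63 -0.25  1.94  0.71  1.03 -1.05] w 0.801 F [-0.4  1.1  0.9]
 shift(now axes) [0.79 0.   1.42]
 turn(tool) [-0.02  0.03 -0.03]
 shift(goal axes) [0.79 0.   1.42]
```

Emit:
carry_out(
  commands=[
    [0.8, 0.3, 0, 0.5, 0, 0, 0],
    [0.8, 0.3, 0, 0.5, 0, 0, 0],
    [0.8, 0.19, 0, 0.42, 0, 0, 0],
    [0.8, 0, 0, 0, 0, 0, 0],
    [0.8, 0, 0, 0, 0, 0, 0],
  ],
)

```text
clock: 40.55
position: [0.5134, 0.0208, 0.0091]
ee_rot: [1.932, 1.918, -0.522]
force: [0.9, 0.1, 0.0]
width: 0.801
gripper_force: 0.0
```

```bash
python3 - <<'E'
from h import *
go([.5137,.004,.010],-0.3,-30)
E
```

```text
clk 40.5 p [0.5134 0.0208 0.0091] yaw -0.4 tilt -30.23 j [-0.31  0.69 -0.23  1.96  0.76  0.96 -1.11] w 0.801 F [0.9 0.1 0. ]
 shift(now axes) [-0.6   0.02  0.3 ]
 turn(tool) [-0.01  0.04 -0.02]
 shift(goal axes) [-0.6   0.01  0.3 ]
```

Emit:
carry_out(
  commands=[
    [0.8, -0.14, 0, 0.08, 0, 0, 0],
    [0.8, -0.14, 0, 0.08, 0, 0, 0],
    [0.8, -0.14, 0, 0.08, 0, 0, 0],
    [0.8, -0.14, 0, 0.08, 0, 0, 0],
    [0.8, -0.07, 0, 0.04, 0, 0, 0],
    [0.8, -0.04, 0, 0.02, 0, 0, 0],
    [0.8, -0.04, 0, 0.02, 0, 0, 0],
    [0.8, -0.04, 0, 0.02, 0, 0, 0],
  ],
)

```text
clock: 41.35
position: [0.5136, -0.0005, 0.0097]
ee_rot: [1.932, 1.918, -0.52]
force: [-0.7, 0.7, 0.1]
width: 0.801
gripper_force: 0.0
```

Emit:
carry_out(
  commands=[
    [0.8, -0.04, 0, 0.02, 0, 0, 0],
    [0.8, -0.05, 0, 0.03, 0, 0, 0],
    [0.8, -0.07, -0.01, 0.04, 0, 0, 0],
    [0.8, -0.09, -0.01, 0.05, 0, 0, 0],
    [0.8, -0.1, -0.01, 0.06, 0, 0, 0],
    [0.8, -0.1, -0.01, 0.06, 0, 0, 0],
    [0.8, -0.1, -0.01, 0.06, 0, 0, 0],
    [0.8, -0.05, 0, 0.03, 0, 0, 0],
  ],
)

```text
clock: 42.15
position: [0.5132, -0.0157, 0.0096]
ee_rot: [1.932, 1.921, -0.515]
force: [0.2, 7.4, 0.5]
width: 0.799
gripper_force: 3.5
```

```bash
python3 - <<'E'
from h import *
look(); go([.50,-.22,.010],-2.1,-30)
E
```

```text
flat  [(array([513.2, -66.6]), array([178.9, 111.5]), -0.2, array([347., 243.]))]
stand [(array([ 511.6, -104.9]), array([58.4, 16.4]), -1.1, array([363., 242.])), (array([511.9, -72.2]), array([58.3, 16.4]), -0.8, array([350., 241.])), (array([513.2, -39.5]), array([56. , 16.5]), -0.5, array([336., 241.]))]
carr  [(array([486.4, 132.1]), array([505.4, 276.7]), 88.6, array([267., 253.]))]
bright [(array([449.3, 134.1]), array([96.2, 46.9]), 82.2, array([267., 269.])), (array([585. ,  95.4]), array([58.1, 39.3]), 22.5, array([281., 212.])), (array([ 499.9, -274. ]), array([223.8, 145.2]), -2.0, array([432., 248.])), (array([540.7, -17.1]), array([210.4,  91.9]), 15.4, array([323., 227.]))]
clk 42.2 p [ 0.5131 -0.016   0.0097] yaw -0.3 tilt -30.01 j [-0.26  0.68 -0.22  1.99  0.79  0.92 -1.09] w 0.799 F [0.7 6.2 1.2]
 shift(now axes) [-7.08 -0.48  4.07]
 turn(tool) [0.18 0.   0.26]
 shift(goal axes) [-7.09 -0.23  4.08]
```

Emit:
carry_out(
  commands=[
    [0.8, -0.08, -0.01, 0.05, 0.005, 0, 0.007],
    [0.8, -0.12, -0.01, 0.07, 0.005, 0, 0.007],
    [0.8, -0.15, -0.01, 0.085, 0.005, 0, 0.007],
    [0.8, -0.17, -0.01, 0.1, 0.005, 0, 0.007],
    [0.8, -0.17, -0.01, 0.1, 0.005, 0, 0.007],
    [0.8, -0.17, -0.01, 0.1, 0.005, 0, 0.007],
    [0.8, -0.17, -0.01, 0.1, 0.005, 0, 0.007],
    [0.8, -0.17, -0.01, 0.1, 0.005, 0, 0.007],
  ],
)

```text
clock: 43.0
position: [0.5112, -0.0501, 0.0095]
ee_rot: [1.939, 1.916, -0.516]
force: [-0.3, 8.0, 3.3]
width: 0.8
gripper_force: 4.0
```

Emit:
carry_out(
  commands=[
    [0.8, -0.17, -0.01, 0.1, 0.005, 0, 0.007],
    [0.8, -0.17, -0.01, 0.1, 0.005, 0, 0.007],
    [0.8, -0.17, -0.01, 0.1, 0.005, 0, 0.007],
    [0.8, -0.17, -0.01, 0.1, 0.005, 0, 0.007],
    [0.8, -0.17, -0.01, 0.1, 0.005, 0, 0.007],
    [0.8, -0.15, -0.01, 0.085, 0.005, 0, 0.007],
    [0.8, -0.12, -0.01, 0.07, 0.005, 0, 0.007],
    [0.8, -0.08, -0.01, 0.05, 0.005, 0, 0.007],
  ],
)

```text
clock: 43.8
position: [0.5088, -0.085, 0.0095]
ee_rot: [1.946, 1.91, -0.519]
force: [0.4, 8.9, 4.5]
width: 0.805
gripper_force: 4.4
```

```bash
python3 - <<'E'
from h import *
look(); go([.50,-.222,.010],-2.1,-30)
E
```

```text
flat  [(array([ 507.6, -133.4]), array([178.3, 116.9]), -0.6, array([377., 244.])), (array([600. ,  64.1]), array([45.3, 43.1]), -89.8, array([294., 208.]))]
stand [(array([ 506.5, -173.4]), array([58.3, 18.6]), -1.8, array([393., 244.])), (array([ 506.7, -142. ]), array([58.3, 16.3]), -1.5, array([380., 244.])), (array([ 509.3, -109.5]), array([58.3, 16.4]), -1.2, array([365., 243.]))]
carr  [(array([487.8,  42.2]), array([465.5, 275. ]), 89.1, array([304., 254.]))]
bright [(array([434.7,  37.3]), array([101.3,  41.4]), 29.5, array([303., 276.])), (array([499.7, -95.6]), array([216. ,  52.1]), 3.3, array([355., 250.])), (array([ 499.9, -273.9]), array([223.8, 145.1]), -2.0, array([432., 248.])), (array([602.1,   7.1]), array([104.5,  67.7]), -37.5, array([317., 207.]))]
clk 43.9 p [ 0.5087 -0.0854  0.0095] yaw -1.06 tilt -30.0 j [-0.17  0.65 -0.18  2.04  0.85  0.85 -1.04] w 0.796 F [0.7 7.  3.4]
 shift(now axes) [-4.75 -0.25  2.72]
 turn(tool) [0.11 0.   0.15]
 shift(goal axes) [-4.75 -0.15  2.72]
```

Emit:
carry_out(
  commands=[
    [0.8, -0.08, -0.006, 0.05, 0.004, 0, 0.006],
    [0.8, -0.12, -0.006, 0.07, 0.004, 0, 0.006],
    [0.8, -0.15, -0.006, 0.085, 0.004, 0, 0.006],
    [0.8, -0.17, -0.006, 0.1, 0.004, 0, 0.006],
    [0.8, -0.17, -0.006, 0.1, 0.004, 0, 0.006],
    [0.8, -0.17, -0.006, 0.1, 0.004, 0, 0.006],
    [0.8, -0.17, -0.006, 0.1, 0.004, 0, 0.006],
    [0.8, -0.17, -0.006, 0.1, 0.004, 0, 0.006],
  ],
)

```text
clock: 44.65
position: [0.5071, -0.1192, 0.0094]
ee_rot: [1.951, 1.906, -0.52]
force: [0.9, 10.3, 6.8]
width: 0.799
gripper_force: 5.1
```

Emit:
carry_out(
  commands=[
    [0.8, -0.17, -0.006, 0.1, 0.004, 0, 0.006],
    [0.8, -0.17, -0.006, 0.1, 0.004, 0, 0.006],
    [0.8, -0.17, -0.006, 0.1, 0.004, 0, 0.006],
    [0.8, -0.17, -0.006, 0.1, 0.004, 0, 0.006],
    [0.8, -0.17, -0.006, 0.1, 0.004, 0, 0.006],
    [0.8, -0.15, -0.006, 0.085, 0.004, 0, 0.006],
    [0.8, -0.12, -0.006, 0.07, 0.004, 0, 0.006],
    [0.8, -0.08, -0.006, 0.05, 0.004, 0, 0.006],
  ],
)

```text
clock: 45.45
position: [0.5051, -0.1541, 0.0093]
ee_rot: [1.957, 1.901, -0.522]
force: [0.5, 11.2, 7.2]
width: 0.798
gripper_force: 5.6
```

```bash
cat >> h.py <<'E'
def carr():
    im=snap('top'); W=cloud(im); g,sat=scan(im)
    m=(g<45)&(sat<30)&(W[:,:,2]>.015)&(W[:,:,2]<.026); m[:150]=0; m[320:]=0
    ys,xs=np.nonzero(m); P=W[m][:,:2]*1000
    h=cv2.convexHull(ray(im,np.c_[xs,ys],.02)[:,:2].astype(np.float32)*1000)
    print('hull',cv2.minAreaRect(h))
E
python3 - <<'E'
from h import *
look(); carr(); go([.5015,-.222,.010],-2.1,-30)
E
```

```text
flat  [(array([ 503.5, -204.2]), array([180. , 111.4]), -1.1, array([405., 246.]))]
stand [(array([ 501.5, -241.8]), array([57.8, 19.7]), 0.1, array([423., 246.])), (array([ 503.9, -210.3]), array([58.3, 18.5]), -2.2, array([409., 245.])), (array([ 504.2, -177.9]), array([58.3, 18.5]), -1.9, array([395., 245.]))]
carr  [(array([485.1, -47.7]), array([421.2, 275. ]), 88.3, array([340., 255.]))]
bright [(array([423.2, -68.7]), array([123.3,  56.7]), 47.3, array([351., 282.])), (array([ 514.3, -155.6]), array([182.1,  40.2]), -11.3, array([384., 238.])), (array([ 499.9, -274. ]), array([223.7, 145.2]), -2.0, array([442., 248.])), (array([599.8, -10.9]), array([150.2,  44.2]), 70.2, array([325., 207.]))]
hull ((510.58251953125, 211.66900634765625), (1195.015869140625, 424.4614562988281), 86.6307373046875)
clk 45.5 p [ 0.505  -0.1544  0.0093] yaw -1.67 tilt -30.0 j [-0.07  0.64 -0.13  2.07  0.91  0.79 -0.98] w 0.803 F [1.  9.6 4.7]
 shift(now axes) [-2.36 -0.06  1.33]
 turn(tool) [ 0.06 -0.    0.05]
 shift(goal axes) [-2.36 -0.04  1.33]
```

Emit:
carry_out(
  commands=[
    [0.8, -0.08, -0.006, 0.05, 0.004, 0, 0.004],
    [0.8, -0.12, -0.006, 0.07, 0.004, 0, 0.004],
    [0.8, -0.15, -0.006, 0.085, 0.004, 0, 0.004],
    [0.8, -0.17, -0.006, 0.1, 0.004, 0, 0.004],
    [0.8, -0.17, -0.006, 0.1, 0.004, 0, 0.004],
    [0.8, -0.17, -0.006, 0.1, 0.004, 0, 0.004],
    [0.8, -0.17, -0.006, 0.1, 0.004, 0, 0.004],
    [0.8, -0.17, -0.006, 0.1, 0.004, 0, 0.004],
  ],
)

```text
clock: 46.35
position: [0.5031, -0.1885, 0.0092]
ee_rot: [1.961, 1.898, -0.523]
force: [0.6, 11.9, 9.0]
width: 0.8
gripper_force: 6.0
```

Emit:
carry_out(
  commands=[
    [0.8, -0.17, -0.006, 0.09, 0.004, 0, 0.004],
    [0.8, -0.17, -0.006, 0.09, 0.004, 0, 0.004],
    [0.8, -0.17, -0.006, 0.09, 0.004, 0, 0.004],
    [0.8, -0.17, -0.006, 0.09, 0.004, 0, 0.004],
    [0.8, -0.15, -0.006, 0.085, 0.004, 0, 0.004],
    [0.8, -0.12, -0.006, 0.07, 0.004, 0, 0.004],
    [0.8, -0.06, -0.006, 0.03, 0, 0, 0],
    [0.8, 0, 0, 0, 0, 0, 0],
  ],
)

```text
clock: 47.15
position: [0.4996, -0.2188, 0.0097]
ee_rot: [1.966, 1.894, -0.53]
force: [1.6, 5.3, 0.5]
width: 0.804
gripper_force: 2.3
```

```bash
python3 - <<'E'
from h import *
look(); go([.5005,-.222,.010],-2.1,-30)
im=snap('top'); big=cv2.resize(im['pixels'][170:330,330:530],None,fx=3.6,fy=3.6,interpolation=cv2.INTER_CUBIC)
cv2.imwrite('pics/c2.png',cv2.convertScaleAbs(big[:,:,::-1],alpha=1.7))
E
```

```text
flat  [(array([ 497.3, -272.2]), array([180. , 106.9]), -2.0, array([432., 249.])), (array([600.,  64.]), array([45.4, 43.1]), 89.4, array([294., 207.]))]
stand [(array([ 496.5, -305.4]), array([58.5, 20.7]), -3.4, array([451., 248.])), (array([ 496.7, -274.5]), array([58.3, 18.5]), -2.9, array([437., 247.])), (array([ 499.1, -242.4]), array([58.3, 18.5]), -2.5, array([423., 247.]))]
carr  [(array([ 488.2, -129.3]), array([395. , 269.4]), 89.9, array([374., 256.]))]
bright [(array([398.7,  64.2]), array([102.4,  25. ]), -22.6, array([293., 290.])), (array([ 583.7, -113.7]), array([73.8, 32.5]), 80.0, array([366., 214.])), (array([ 489.2, -256.8]), array([248.5, 179.8]), -1.6, array([437., 256.])), (array([594.9,  19.4]), array([143.4,  53.9]), -52.5, array([313., 209.]))]
clk 47.2 p [ 0.4996 -0.2188  0.0097] yaw -2.18 tilt -30.07 j [ 0.03  0.64 -0.09  2.08  0.96  0.73 -0.91] w 0.797 F [1.3 5.4 0.4]
 shift(now axes) [-0.11  0.04  0.05]
 turn(tool) [-0.02  0.01 -0.  ]
 shift(goal axes) [-0.11  0.04  0.05]
```

View pics/c2.png

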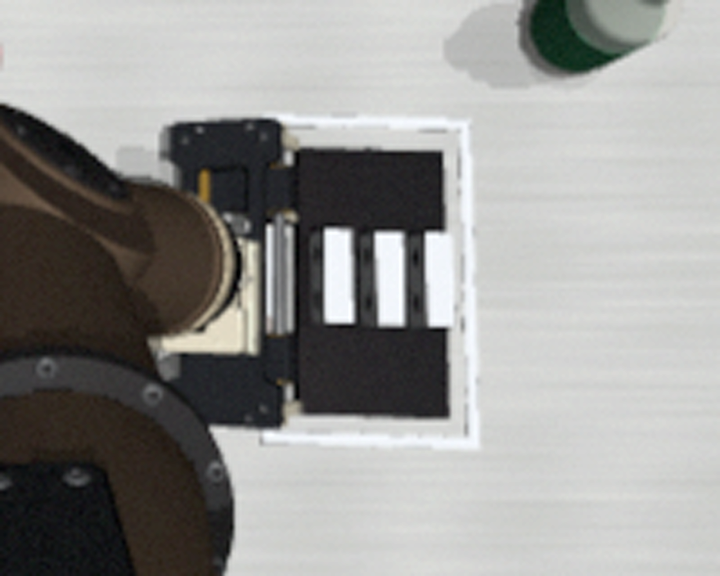

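The crop shows the carrier nearly centred in the frame with all three jaws upright. One last small push, then I'll back off and measure.

Emit:
carry_out(
  commands=[
    [0.8, -0.05, 0, 0.03, 0, 0, 0],
    [0.8, -0.05, 0, 0.03, 0, 0, 0],
    [0.8, 0, 0, 0, 0, 0, 0],
    [0.8, 0.2, 0, -0.12, 0, 0, 0],
    [0.8, 0.6, 0, -0.35, 0, 0, 0],
    [0.8, 0.6, 0, -0.35, 0, 0, 0],
    [0.8, 0.4, 0, -0.8, 0, 0, 0],
    [0.8, 0, 0, -0.9, 0, 0, 0],
  ],
)

```text
clock: 48.05
position: [0.5008, -0.1493, 0.041]
ee_rot: [1.965, 1.896, -0.535]
force: [0.8, 0.7, -0.8]
width: 0.8
gripper_force: 0.0
```

Emit:
carry_out(
  commands=[
    [0, 0, 0, -0.9, 0, 0.65, 0],
    [0, 0, 0, -0.9, 0, 0.65, 0],
    [0, 0, 0, -0.9, 0, 0.65, 0],
    [0, 0, 0, -0.8, 0, 0.65, 0],
    [0, 0, 0, -0.7, 0, 0.65, 0],
    [0, 0, 0, -0.5, 0, 0.65, 0],
    [0, 0, 0, 0, 0, 0.65, 0],
    [0, 0, 0, 0, 0, 0.65, 0],
  ],
)

```text
clock: 48.85
position: [0.5037, -0.1071, 0.1509]
ee_rot: [2.262, 2.178, -0.007]
force: [-0.9, -0.2, -0.9]
width: 0.155
gripper_force: 0.0
```

```bash
python3 - <<'E'
from h import *
look(); carr(); go([.687,.0815,.10],-2.1,0)
E
```

```text
flat  [(array([ 557. , -312.1]), array([57.3, 37.1]), 1.4, array([447., 222.])), (array([600. ,  64.2]), array([45.3, 43.1]), 89.4, array([294., 208.]))]
stand [(array([ 496.4, -309.4]), array([57.6, 19.7]), -1.0, array([452., 247.]))]
carr  [(array([ 490.8, -193.2]), array([276.2, 271.1]), -0.5, array([402., 252.]))]
bright [(array([414.2, -68.8]), array([128.8,  28.4]), 10.2, array([349., 284.])), (array([ 500. , -332.4]), array([257.8,  63.5]), 8.5, array([456., 245.]))]
hull ((546.3560791015625, 205.29037475585938), (410.6163024902344, 1227.1456298828125), 1.0630570650100708)
clk 49.0 p [ 0.5029 -0.11    0.1501] yaw -2.47 tilt -0.34 j [ 0.43  0.38 -0.42  1.91  0.2   0.9  -0.13] w 0.066 F [-0.2 -1.1  0.1]
 shift(now axes) [7.98 7.03 1.93]
 turn(tool) [-0.04  0.06 -0.06]
 shift(goal axes) [7.92 7.08 2.  ]
```

Emit:
carry_out(
  commands=[
    [0, 0.99, 0.88, 0, 0, 0, 0],
    [0, 0.99, 0.88, 0, 0, 0, 0],
    [0, 0.99, 0.88, 0, 0, 0, 0],
    [0, 0.99, 0.88, 0, 0, 0, 0],
    [0, 0.99, 0.88, 0, 0, 0, 0],
    [0, 0.99, 0.88, 0, 0, 0, 0],
    [0, 0.99, 0.88, 0, 0, 0, 0],
    [0, 0.99, 0.88, 0, 0, 0, 0],
  ],
)

```text
clock: 49.75
position: [0.687, 0.0853, 0.1477]
ee_rot: [2.261, 2.177, -0.014]
force: [-0.1, 0.0, -0.3]
width: 0.002
gripper_force: 0.0
```

```bash
python3 - <<'E'
from h import *
look(); carr(); go([.687,.0815,.10],90,0)
im=snap('scene'); W=cloud(im)
for a,b in(((.03,.1),'shafts'),):
    m=(W[:,:,2]>.035)&(W[:,:,2]<.1)&(W[:,:,0]>.62)&(W[:,:,0]<.9)&(W[:,:,1]>-.12)&(W[:,:,1]<.15)
    print(rect(m,im,.06,20)); n,l,st,c=cv2.connectedComponentsWithStats(m.astype(np.uint8))
    for i in range(1,n):
        if st[i,4]>20: P=W[l==i]; print(st[i,4],P.min(0).round(3),np.median(P,0).round(3),P.max(0).round(3))
m=(abs(W[:,:,0]-.687)<.03)&(abs(W[:,:,1]-.0815)<.03)&(W[:,:,2]>.005)&(W[:,:,2]<.05); P=W[m]; print(len(P),np.histogram(P[:,2],bins=np.arange(.004,.04,.003)))
Q=P[P[:,2]>.02]; 
if len(Q): print(np.median(Q,0),Q.min(0),Q.max(0))
E
```

```text
flat  [(array([ 496.9, -278.5]), array([180.1, 100.6]), -2.4, array([434., 249.]))]
stand [(array([ 496.4, -308.9]), array([57.6, 20.6]), -0.9, array([452., 248.])), (array([ 496.6, -277.9]), array([58.3, 20.6]), -2.9, array([438., 248.])), (array([ 499.1, -244.7]), array([58.4, 18.5]), -2.6, array([424., 247.]))]
carr  [(array([ 497.8, -276.8]), array([176.6,  99.7]), -1.7, array([433., 248.])), (array([493.4,  72.8]), array([333.6, 279.5]), 89.9, array([291., 252.]))]
bright [(array([ 500.1, -274.6]), array([225.7, 145.9]), -2.1, array([432., 248.]))]
hull ((504.0789794921875, 223.171630859375), (278.9805908203125, 1113.898193359375), 4.673360347747803)
clk 49.9 p [0.6878 0.0895 0.1474] yaw -1.93 tilt -0.28 j [ 0.03  0.65 -0.4   1.45  0.27  1.1  -0.45] w 0.008 F [0.1 0.7 0.4]
 shift(now axes) [-0.31 -0.01  1.9 ]
 turn(tool) [-6.000e-02  1.000e-02 -1.604e+01]
 shift(goal axes) [ 0.03 -0.32  1.9 ]
[(array([779.5,  31.5]), array([58. , 20.5]), 29.9, array([328., 242.])), (array([756.8, -59.8]), array([59.2, 23. ]), 41.7, array([303., 221.]))]
129 [ 0.749 -0.068  0.035] [ 0.762 -0.054  0.069] [ 0.77  -0.047  0.093]
133 [0.771 0.022 0.035] [0.786 0.034 0.068] [0.791 0.044 0.096]
223 (array([10, 23, 55, 33, 15, 42, 29, 16,  0,  0,  0,  0]), array([0.004, 0.007, 0.01 , 0.013, 0.016, 0.019, 0.022, 0.025, 0.028,
       0.031, 0.034, 0.037, 0.04 ]))
[0.68951778 0.08130903 0.02243467] [0.67604237 0.06501267 0.02007709] [0.70474198 0.09514794 0.02766597]
```

Carrier is at (498,-278), -2°, against the frame's (501,-278), -2.1°, and all three jaws stand. For the button, I'll turn the gripper 90° so its body clears shaft1.

Emit:
carry_out(
  commands=[
    [0, 0, 0, 0, 0, 0, -0.94],
    [0, 0, 0, 0, 0, 0, -0.94],
    [0, 0, 0, 0, 0, 0, -0.94],
    [0, 0, 0, 0, 0, 0, -0.94],
    [0, 0, 0, 0, 0, 0, -0.94],
    [0, 0, 0, 0, 0, 0, -0.94],
    [0, 0, 0, 0, 0, 0, -0.94],
    [0, 0, 0, 0, 0, 0, -0.94],
  ],
)

```text
clock: 50.7
position: [0.686, 0.0817, 0.1479]
ee_rot: [-1.302, -2.859, 0.016]
force: [-0.2, 0.7, 0.9]
width: 0.003
gripper_force: 0.0
```

Emit:
carry_out(
  commands=[
    [0, 0, 0, 0, 0, 0, -0.94],
    [0, 0, 0, 0, 0, 0, -0.94],
    [0, 0, 0, 0, 0, 0, -0.94],
    [0, 0, 0, 0, 0, 0, -0.94],
    [0, 0, 0, 0, 0, 0, -0.94],
    [0, 0, 0, 0, 0, 0, -0.94],
    [0, 0, 0, 0, 0, 0, -0.94],
    [0, 0, 0, 0, 0, 0, -0.94],
  ],
)

```text
clock: 51.5
position: [0.6861, 0.0817, 0.148]
ee_rot: [-0.161, -3.134, 0.015]
force: [0.1, -0.4, -0.2]
width: 0.004
gripper_force: 0.0
```

Emit:
carry_out(
  commands=[
    [0, 0, 0, 0, 0, 0, -0.94],
    [0, 0, 0, 0, 0, 0, 0],
    [0, 0, 0, 0, 0, 0, 0],
  ],
)

```text
clock: 51.8
position: [0.6865, 0.0818, 0.148]
ee_rot: [-0.024, -3.138, 0.012]
force: [-0.2, -0.2, -0.5]
width: 0.003
gripper_force: 0.0
```

```bash
python3 - <<'E'
from h import *
go([.688,.0815,.045],90,0)
E
```

```text
clk 51.8 p [0.6865 0.0818 0.148 ] yaw 89.12 tilt 0.21 j [ 0.24  0.73 -0.77  1.43  0.53  1.19  0.96] w 0.003 F [-0.2 -0.2 -0.5]
 shift(now axes) [-0.07  0.02  4.12]
 turn(tool) [-0.08 -0.04 -0.15]
 shift(goal axes) [-0.06 -0.01  4.12]
```

Emit:
carry_out(
  commands=[
    [0, -0.07, 0, 0.7, 0, 0, 0],
    [0, 0, 0, 0.8, 0, 0, 0],
    [0, 0, 0, 0.8, 0, 0, 0],
    [0, 0, 0, 0.8, 0, 0, 0],
    [0, 0, 0, 0.7, 0, 0, 0],
    [0, 0, 0, 0.3, 0, 0, 0],
    [0, 0, 0, 0, 0, 0, 0],
    [0, 0, 0, 0, 0, 0, 0],
  ],
)

```text
clock: 52.6
position: [0.6889, 0.0813, 0.0462]
ee_rot: [-0.021, -3.139, 0.01]
force: [0.3, 1.3, -0.3]
width: 0.001
gripper_force: 0.0
```

Emit:
carry_out(
  commands=[
    [0, 0, 0, 0.2, 0, 0, 0],
    [0, 0, 0, 0.2, 0, 0, 0],
    [0, 0, 0, 0.12, 0, 0, 0],
    [0, 0, 0, 0, 0, 0, 0],
    [0, 0, 0, 0, 0, 0, 0],
  ],
)

```text
clock: 53.1
position: [0.6885, 0.0809, 0.0326]
ee_rot: [-0.02, -3.138, 0.011]
force: [0.2, 0.1, -0.8]
width: 0.005
gripper_force: 0.0
```

Emit:
carry_out(
  commands=[
    [0, 0, 0, 0.1, 0, 0, 0],
    [0, 0, 0, 0.1, 0, 0, 0],
    [0, 0, 0, 0, 0, 0, 0],
    [0, 0, 0, 0, 0, 0, 0],
  ],
)

```text
clock: 53.5
position: [0.6884, 0.0809, 0.0275]
ee_rot: [-0.02, -3.138, 0.011]
force: [0.5, -1.6, 1.1]
width: 0.001
gripper_force: 0.0
```

Emit:
carry_out(
  commands=[
    [0, 0, 0, 0.08, 0, 0, 0],
    [0, 0, 0, 0.08, 0, 0, 0],
    [0, 0, 0, 0, 0, 0, 0],
    [0, 0, 0, 0, 0, 0, 0],
  ],
)

```text
clock: 53.9
position: [0.6884, 0.0808, 0.0235]
ee_rot: [-0.02, -3.138, 0.011]
force: [-0.1, -0.5, 0.1]
width: 0.007
gripper_force: 0.0
```

Emit:
carry_out(
  commands=[
    [0, 0, 0, 0.08, 0, 0, 0],
    [0, 0, 0, 0, 0, 0, 0],
    [0, 0, 0, 0, 0, 0, 0],
  ],
)

```text
clock: 54.2
position: [0.6887, 0.0809, 0.0219]
ee_rot: [-0.02, -3.139, 0.011]
force: [0.9, 0.3, 1.2]
width: 0.004
gripper_force: 0.8
```

Emit:
carry_out(
  commands=[
    [0, 0, 0, 0.08, 0, 0, 0],
    [0, 0, 0, 0.04, 0, 0, 0],
    [0, 0, 0, 0, 0, 0, 0],
    [0, 0, 0, 0, 0, 0, 0],
  ],
)

```text
clock: 54.6
position: [0.6887, 0.081, 0.0188]
ee_rot: [-0.02, -3.139, 0.01]
force: [0.2, 0.2, 3.4]
width: 0.008
gripper_force: 1.7
```

Emit:
carry_out(
  commands=[
    [0, 0, 0, 0.06, 0, 0, 0],
    [0, 0, 0, 0.06, 0, 0, 0],
    [0, 0, 0, 0, 0, 0, 0],
    [0, 0, 0, 0, 0, 0, 0],
  ],
)

```text
clock: 55.0
position: [0.6888, 0.081, 0.0164]
ee_rot: [-0.02, -3.139, 0.011]
force: [-0.7, -0.1, 9.7]
width: 0.003
gripper_force: 4.6
```

Emit:
carry_out(
  commands=[
    [0, 0, 0, 0.04, 0, 0, 0],
    [0, 0, 0, 0.02, 0, 0, 0],
    [0, 0, 0, 0, 0, 0, 0],
    [0, 0, 0, 0, 0, 0, 0],
  ],
)

```text
clock: 55.4
position: [0.6888, 0.081, 0.0162]
ee_rot: [-0.02, -3.14, 0.011]
force: [-4.8, -2.0, 20.2]
width: 0.003
gripper_force: 9.8
```

The button bottomed out: no further travel, at 20 N. Let go and retract.

Emit:
carry_out(
  commands=[
    [0, 0, 0, -0.1, 0, 0, 0],
    [0, 0, 0, -0.3, 0, 0, 0],
    [0, 0, 0, -0.7, 0, 0, 0],
    [0, 0, 0, -0.9, 0, 0, 0],
    [0, 0, 0, -0.9, 0, 0, 0],
    [0, 0, 0, -0.9, 0, 0, 0],
    [0, 0, 0, -0.5, 0, 0, 0],
    [0, 0, 0, 0, 0, 0, 0],
  ],
)

```text
clock: 56.2
position: [0.6897, 0.0819, 0.124]
ee_rot: [-0.02, -3.141, 0.01]
force: [-0.7, 1.0, 0.2]
width: 0.007
gripper_force: 0.0
```

```bash
python3 - <<'E'
from h import *
look(); go()
im=snap('scene'); big=cv2.resize(im['pixels'][80:280,180:460],None,fx=2.7,fy=2.7,interpolation=cv2.INTER_CUBIC)
cv2.imwrite('pics/fin.png',big[:,:,::-1])
E
```

```text
flat  [(array([ 497.1, -278.4]), array([179.4, 100.2]), -2.1, array([436., 243.]))]
stand [(array([ 496.4, -309. ]), array([57.7, 20.5]), -1.0, array([452., 248.])), (array([ 496.6, -277.9]), array([58.3, 20.6]), -2.9, array([438., 248.])), (array([ 499.4, -244.7]), array([57.8, 18.5]), -2.7, array([425., 245.]))]
carr  [(array([ 491. , -121.3]), array([515.7, 276.8]), 89.4, array([370., 249.]))]
bright [(array([ 493.7, -268. ]), array([240.9, 164.4]), 0.5, array([441., 236.])), (array([568.2, 123.3]), array([157.9,  44. ]), 33.4, array([272., 219.]))]
clk 56.2 p [0.689  0.0815 0.1223] yaw 89.26 tilt 0.13 j [ 0.24  0.76 -0.76  1.45  0.55  1.15  0.95] w 0.005 F [-1.   0.4 -0. ]
```

View pics/fin.png

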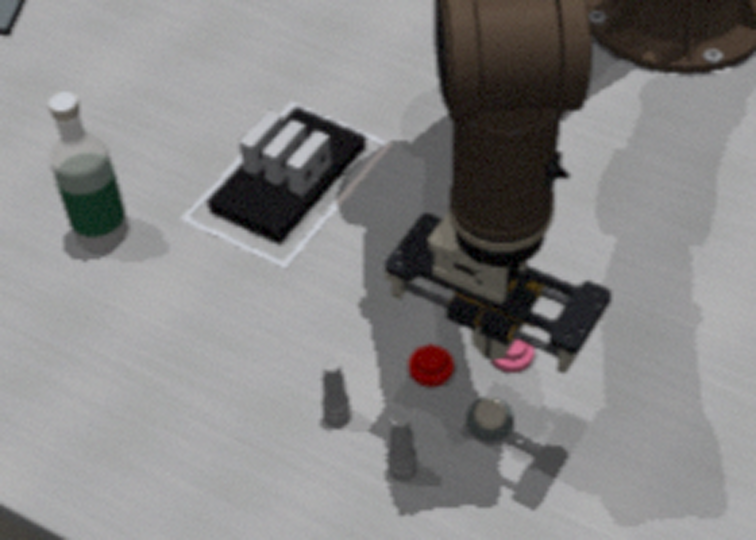

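The final view shows three jaws standing on the carrier inside the frame (crop ~290,170). The button is free at (490,420), and the shafts and bottle are undisturbed. Handing in.

```bash
python3 -c "
from cell import arm
print(arm.sign_off())"
```

```text
the job is handed in; nothing more can be done
None
```

All three jaws present stand upright on the carrier, which lies squarely inside the white frame (about 3–4 mm off centre, angle matching); I then pressed the ready button to its stop, released it and handed the job in, though the hand-in returned no verdict.

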